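# Refit plug-in modules on a test sled and slide it under the guard

### The job

Refit the control board on the test jig: pull the green sled out from under the clear guard by its red tab as far as it goes, lift the worn-out brown modules out of it into the red scrap tray, then give the contact cleaner can a short press, cap right down, and let it spring back up. After that plug every new module on the bench into a free socket of its kind, blue relays in the wide sockets and yellow filters in the narrow ones, each pressed down until its housing sits flush on the sled, and finally slide the sled back under the guard to its end stop. Leave the meter, mug and screwdriver alone.

Things in the scene. Friction and masses are not known exactly. Their poses are not given: they have to be found in the camera images.
- relay1: blue plug-in relay module (may be absent): blue housing 26 mm (own x) x 32 mm (own y) x 18 mm tall with a silver-grey patch on top, above a black plug 22 x 28 x 14 mm; 32 mm tall in all, about 40 g, bottom-heavy. Origin: centre of the plug's underside, z up when upright. Grip the housing across its 26 mm. Either way round fits.
- relay2: blue plug-in relay module (may be absent): blue housing 26 mm (own x) x 32 mm (own y) x 18 mm tall with a silver-grey patch on top, above a black plug 22 x 28 x 14 mm; 32 mm tall in all, about 40 g, bottom-heavy. Origin: centre of the plug's underside, z up when upright. Grip the housing across its 26 mm. Either way round fits.
- relay3: blue plug-in relay module (may be absent): blue housing 26 mm (own x) x 32 mm (own y) x 18 mm tall with a silver-grey patch on top, above a black plug 22 x 28 x 14 mm; 32 mm tall in all, about 40 g, bottom-heavy. Origin: centre of the plug's underside, z up when upright. Grip the housing across its 26 mm. Either way round fits.
- filter1: yellow plug-in filter module (may be absent): yellow housing 26 mm (own x) x 24 mm (own y) x 18 mm tall with a silver-grey patch on top, above a black plug 22 x 20 x 14 mm; 32 mm tall in all, about 30 g, bottom-heavy. Origin: centre of the plug's underside, z up when upright. Grip the housing across its 26 mm. Either way round fits.
- filter2: yellow plug-in filter module (may be absent): yellow housing 26 mm (own x) x 24 mm (own y) x 18 mm tall with a silver-grey patch on top, above a black plug 22 x 20 x 14 mm; 32 mm tall in all, about 30 g, bottom-heavy. Origin: centre of the plug's underside, z up when upright. Grip the housing across its 26 mm. Either way round fits.
- wide1 (a point): wide socket, two blue strips: recess 24 mm (x) x 30 mm (y), for one relay. The point: centre of its mouth, level with the sled's top face, 34 mm above the bench; axes as the jig's. Its stiff black contact bed lies 8 mm down (or is down already); pushed with 5 N through a module it sinks 6 mm and stays: the housing's underside meets the sled and the plug's underside is 14 mm below this point.
- wide2 (a point): wide socket, two blue strips: recess 24 mm (x) x 30 mm (y), for one relay. The point: centre of its mouth, level with the sled's top face, 34 mm above the bench; axes as the jig's. Its stiff black contact bed lies 8 mm down (or is down already); pushed with 5 N through a module it sinks 6 mm and stays: the housing's underside meets the sled and the plug's underside is 14 mm below this point.
- wide3 (a point): wide socket, two blue strips: recess 24 mm (x) x 30 mm (y), for one relay. The point: centre of its mouth, level with the sled's top face, 34 mm above the bench; axes as the jig's. Its stiff black contact bed lies 8 mm down (or is down already); pushed with 5 N through a module it sinks 6 mm and stays: the housing's underside meets the sled and the plug's underside is 14 mm below this point.
- narrow1 (a point): narrow socket on the sled, marked by two yellow strips: recess 24 mm (x) x 22 mm (y), for one filter. The point is the centre of its mouth, level with the sled's top face, 34 mm above the bench; stiff contact bed and depths as in the wide sockets.
- narrow2 (a point): narrow socket on the sled, marked by two yellow strips: recess 24 mm (x) x 22 mm (y), for one filter. The point is the centre of its mouth, level with the sled's top face, 34 mm above the bench; stiff contact bed and depths as in the wide sockets.
- old1: worn-out relay module with a dull brown housing (may be absent), same shape and sizes as a blue relay; starts seated flush in socket wide2
- old2: worn-out filter module with a dull brown housing (may be absent), same shape and sizes as a yellow filter; starts seated flush in socket narrow1
- tray: red scrap tray, open on top, 130 mm (own x) x 110 mm (own y) x 35 mm tall, walls 4 mm, fixed on the bench; origin: centre of underside
- jig: fixed test jig: grey base 120 mm (own x) x 470 mm (own y) x 12 mm, rails along y. Origin: centre of underside. A clear guard on side walls spans its +y end, y = 39 to 219 mm: underside 55 mm, top 63 mm above the bench, 112 mm wide. The sled slides along y under it. Tops of flush modules are 52 mm above the bench; unpressed ones, 58 mm or more, strike the guard's edge.
- sled (a joint): how far the green sled (60 mm wide, 240 mm long, top face 34 mm above the bench) has slid along the jig's +y towards and under the guard, m: 0 fully out, 0.215 (its start) at its end stop. It resists with about 2.5 N and stays where it is left. The sockets in order along +y are wide1, narrow1, wide2, narrow2, wide3, 37 mm apart.
- sled_tab (a point): centre of the top of the red pull tab that stands on the sled's rear (-y) end: 24 mm (x) x 12 mm (y), standing 33 mm above the sled's top face; its top is 67 mm above the bench, and it stays outside the guard, 24 mm clear of it, when the sled is home.
- can_cap (a joint): travel of the white spray cap on the fixed cleaner can, m: 0 up, 0.006 fully down; a spring of 2.4 N (up) to 7.2 N (down) returns it
- cap_top (a point): centre of the top of the white round spray cap (28 mm across, 16 mm tall, with a thin red tube out of its side) on the red contact-cleaner can, which is fixed in a stand; 179 mm above the bench. Press it straight down.
- meter: bystander: black multimeter, 85 x 150 x 36 mm, lying on the bench; origin: centre of underside
- mug: bystander: white mug, 80 mm across, 95 mm tall; origin: centre of underside
- driver: bystander: screwdriver with orange handle lying on the bench

How it is judged:
By the outcome, as a careful person would: the job done as asked, in the order asked, and still so for the second after the job is handed in, with the robot touching nothing.
Of old1, old2 only 1 to 2 are there at a start; the rules pass over those that are not, and their reading is None.
Of relay1, relay2, relay3, filter1, filter2 only 3 to 5 are there at a start; the rules pass over those that are not, and their reading is None.
At some moment in a run one of relay1, relay2, relay3, filter1, filter2 may be knocked a few centimetres aside while the robot is not near it.
Once in a run the grip may slacken for a moment while it holds something.
It also fails if it takes over 210 s, if anything falls off the work surface, if the arm or the gripper's body presses on something with over 40 N, if the wrist force passes 120 N, or if a joint passes its speed limit or range.

### The arm

A 6-joint arm with a two-finger parallel gripper is mounted at the origin on the work surface. World frame = base frame: x ahead of the robot, y to its left, z up, the work surface at z = 0. Lengths are in m, angles in rad, forces in N, time in s.
With the tool pointing down it reaches from about 0.375 to 0.9 m from the base axis. Payload 3.1 kg.
Tool frame: the origin (TCP) lies on the mounting face of the last link; the fingertips stand 182 mm ahead of it and the grasp point (between the pads) lies 164 mm ahead of it (arm.hold_point_z is the distance from the TCP to the grasp point, in m); z points along the fingers, y is the direction in which the jaws open and shut (so a half turn about z gives the same grasp; the last joint's range is limited). The gripper opens to 87 mm and grips with 3 to 60 N. Pads are 19 mm wide; open, the fingers measure 117 mm over their backs; the gripper's body (75 mm by 190 mm) begins 51 mm behind the grasp point.
Start: joints at [0.924, 0.527, 1.433, -0, 1.181, -0.178], TCP at [0.282, 0.558, 0.405] pointing down, gripper open.
Joint ranges: [-3.08, 3.08], [-0.75, 2.2], [0.22, 2.44], [-1.43, 4.57], [0, 2.65], [-2.85, 2.85]. Speed limits (rad/s): [2.79, 2.79, 3.14, 3.14, 3.14, 3.14].

### API

Orientations are given as a 3x3 rotation matrix whose columns are the frame's x, y, z axes.
In Python, from plant import arm, camera, status gives the robot as it stands. Calls block until the motion is done:
- arm.goto(position, orientation): joint-space move of the TCP to a pose.
- arm.line_to(position, max_speed=0.15, attitude=None, contact_N=None): straight line of the TCP; attitude=None keeps the orientation; max_speed is the mean speed in m/s. With contact_N (N) it stops when the force on the tool has changed by that much, and returns True; else False.
- arm.set_joints(angles): joint-space move.
- arm.release() and arm.clamp(f_grip=None): open the fingers fully, or close them until they stop; f_grip is the grip in N (None keeps the last).
- arm.sleep(seconds).
- arm.solve_ik(position, orientation): joint angles nearest the present ones, or None.
- camera(name): name is "side" or "top" or "wrist"; returns a dict with "image" (480x640x3 uint8, red, green, blue), "intrinsics" (3x3 intrinsics, pixels), "R" (3x3) and "t" (3): a world point X has camera coordinates R X + t. Camera axes: x right, y down, z forward; pixel columns grow to the right and rows downward; lengths in m; the calibration is good to about 2 mm. A picture is of the moment at which its call begins. There is no depth.
A pose or a line that the arm cannot do raises arm.Unreachable and nothing moves.
- arm.hand_in(): hands the job in, once; it reports no verdict.
Readings, each from a call of its own:
- status.current_clock(): time.
- status.current_q(): joint angles.
- status.current_joint_vel(): joint speeds.
- status.current_joint_torque(): joint torques, N m.
- status.current_position(): TCP position.
- status.current_orientation(): TCP orientation.
- status.current_contact_force(): force on the tool from outside, world axes, zero at the start.
- status.current_torque(): the same for the moment, N m.
- status.current_gripper_width(): finger opening in m.
Only numpy, scipy, OpenCV 4.12 (cv2) and the standard library are available. Lean on these libraries where they do the work, as an engineer would, in place of code of your own. Each camera call takes 0.05 s, during which the arm holds its last target.

## Working session

There is one attempt and no reset: what is moved stays moved. The work goes in short steps, each a Python script; the robot and the scene stay as the last script left them, time stands still between calls to the robot, and variables do not carry over. Pictures are saved under pics/ and viewed, and the job is handed in when it is done.

```bash
ls; mkdir -p pics; python3 - <<'E'
from plant import arm,camera,status
import cv2
for n in ["side","top","wrist"]:
    c=camera(n); cv2.imwrite(f"pics/{n}0.png",c["image"][:,:,::-1]); print(n,c["intrinsics"].tolist(),c["R"].round(3).tolist(),c["t"].round(3).tolist())
print(status.current_clock(),arm.hold_point_z)
E
```

```text
pics
side [[438.2928613044841, 0.0, 308.4745584311205], [0.0, 438.2928613044841, 239.03832725937514], [0.0, 0.0, 1.0]] [[0.995, -0.102, 0.001], [-0.06, -0.588, -0.807], [0.082, 0.802, -0.591]] [-0.586, 0.143, 0.952]
top [[460.44836064346737, 0.0, 319.9727197067681], [0.0, 460.44836064346737, 241.06015727079975], [0.0, 0.0, 1.0]] [[-0.002, -1.0, -0.004], [-0.993, 0.003, -0.118], [0.118, 0.004, -0.993]] [0.019, 0.588, 1.088]
wrist [[330.63450279250503, 0.0, 321.00051476116], [0.0, 330.63450279250503, 233.37470492037824], [0.0, 0.0, 1.0]] [[0.451, 0.893, -0.002], [0.863, -0.435, 0.256], [0.227, -0.117, -0.967]] [-0.624, -0.031, 0.39]
0.15 0.1635
```

View pics/top0.png

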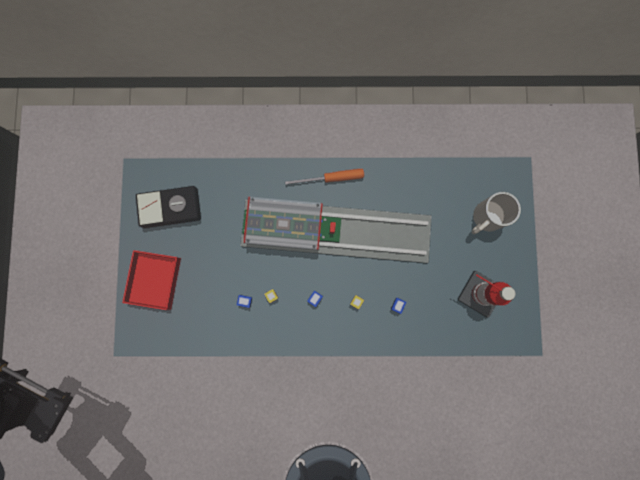

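View pics/side0.png

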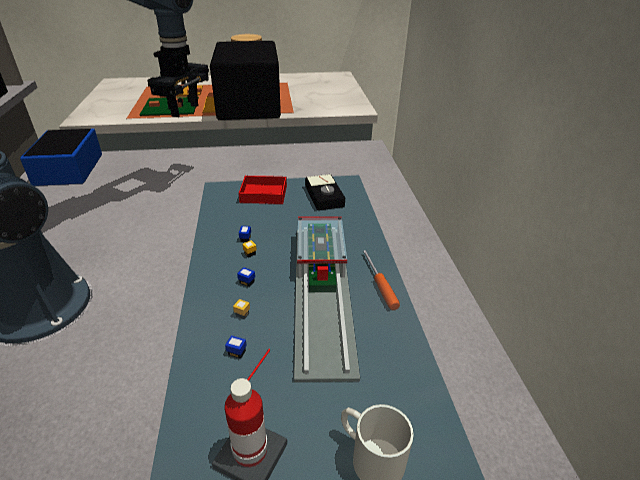

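View pics/wrist0.png

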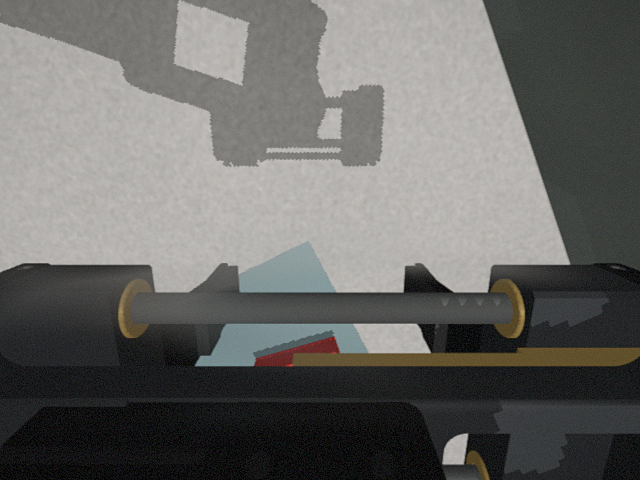

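```bash
cat > h.py <<'E'
import numpy as np, cv2
from plant import arm,camera,status
def unproj(c,px,z):
    K,R,t=c["intrinsics"],c["R"],c["t"]
    d=R.T@np.linalg.inv(K)@np.array([px[0],px[1],1.0]); o=-R.T@t
    return o+d*(z-o[2])/d[2]
def proj(c,X):
    p=c["intrinsics"]@(c["R"]@np.asarray(X)+c["t"]); return p[:2]/p[2]
def crop(c,name,x0,y0,w,h,s):
    im=c["image"][y0:y0+h,x0:x0+w,::-1]; cv2.imwrite("pics/"+name,cv2.resize(im,None,fx=s,fy=s,interpolation=cv2.INTER_CUBIC))
def Rd(a):  # tool down, tool y (jaw) direction at angle a in world
    y=np.array([np.cos(a),np.sin(a),0]); z=np.array([0,0,-1.]); return np.column_stack([np.cross(y,z),y,z])
H=0.1635
E
python3 - <<'E'
from h import *
c=camera("top"); np.save("top0.npy",c,allow_pickle=True)
crop(c,"tA.png",230,180,210,95,3.8)
crop(c,"tB.png",225,280,200,40,4)
crop(c,"tC.png",440,180,100,140,4)
crop(c,"tD.png",110,230,90,100,5)
E
```

```text
(no output)
```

View pics/tA.png

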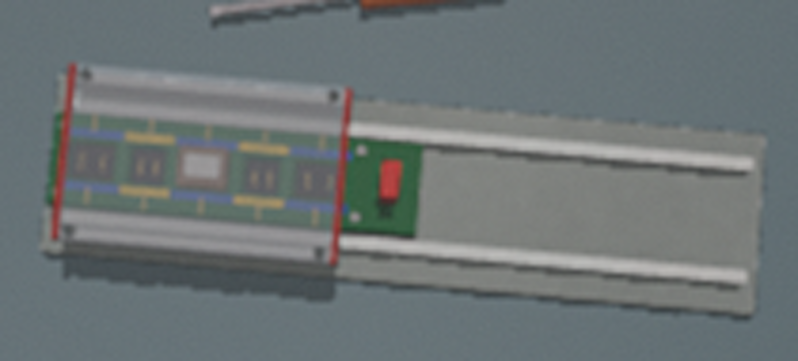

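View pics/tB.png

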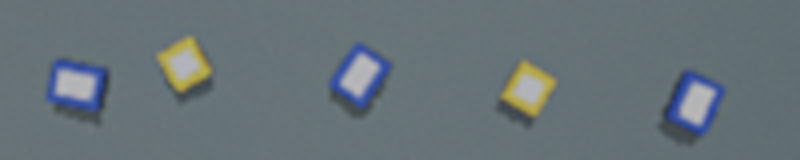

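View pics/tC.png

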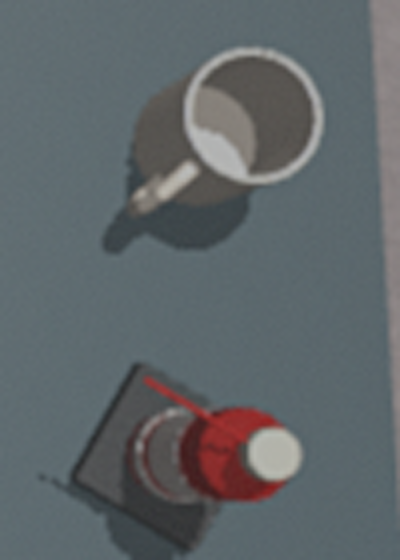

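View pics/tD.png

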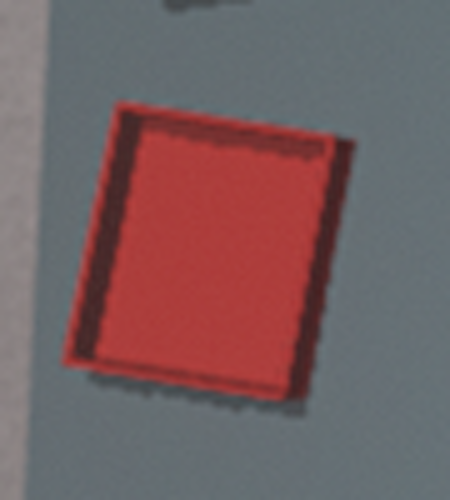

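```bash
python3 - <<'E'
from h import *
c=np.load("top0.npy",allow_pickle=True).item()
U=lambda p,o,s,z: unproj(c,(o[0]+(p[0]+.5)/s-.5,o[1]+(p[1]+.5)/s-.5),z)
cs=[U(p,(230,180),3.8,0.012) for p in [(766,135),(754,317),(42,252),(58,72)]]
for p in cs: print(p.round(4))
print("jig c",np.mean(cs,0).round(4), "ang", [np.degrees(np.arctan2(*(b-a)[[1,0]])).round(2) for a,b in ((cs[1],cs[2]),(cs[0],cs[3]))], np.linalg.norm(cs[1]-cs[2]),np.linalg.norm(cs[0]-cs[1]))
g=[U(p,(230,180),3.8,0.063) for p in [(73,65),(348,89),(334,263),(55,237)]]
print("guard",np.round(g,4).tolist())
print("tab top",U((395,163),(230,180),3.8,.067).round(4))
print("cap",U((275,453),(440,180),4,.179).round(4))
tr=[U(p,(110,230),5,.035) for p in [(118,101),(355,140),(305,400),(65,364)]]
print("tray",np.round(tr,4).tolist(),np.mean(tr,0).round(4))
hsv=cv2.cvtColor(c["image"],cv2.COLOR_RGB2HSV)
roi=np.zeros((480,640),np.uint8); roi[285:318,225:420]=1
m=((hsv[:,:,1]>110)&(hsv[:,:,2]>80)&roi.astype(bool)).astype(np.uint8)
cts,_=cv2.findContours(m,cv2.RETR_EXTERNAL,cv2.CHAIN_APPROX_NONE)
for k in cts:
    if cv2.contourArea(k)<20: continue
    W=np.array([unproj(c,p[0],.032)[:2] for p in k],np.float32)
    r=cv2.minAreaRect(W*1000); print("mod",np.round(r[0],1),np.round(r[1],1),round(r[2],1),hsv[int(k[0][0][1])+1,int(k[0][0][0])])
E
```

```text
[ 0.6555 -0.2613  0.012 ]
[ 0.5354 -0.2498  0.012 ]
[0.5792 0.2147 0.012 ]
[0.6993 0.2063 0.012 ]
jig c [ 0.6174 -0.0225  0.012 ] ang [np.float64(84.61), np.float64(84.65)] 0.46665145189575086 0.12063218780271605
guard [[0.6928, 0.1882, 0.063], [0.6768, 0.014, 0.063], [0.5663, 0.023, 0.063], [0.5831, 0.1977, 0.063]]
tab top [ 0.6287 -0.0153  0.067 ]
cap [ 0.4607 -0.3774  0.179 ]
tray [[0.568, 0.4728, 0.035], [0.5486, 0.3564, 0.035], [0.4235, 0.3762, 0.035], [0.4409, 0.4925, 0.035]] [0.4952 0.4245 0.035 ]
mod [ 432.4 -170.8] [27.2 32.2] 65.6 [113 178 142]
mod [440.7 -70.4] [23.4 25.5] 58.9 [ 26 151 176]
mod [443.7 201.4] [32.8 26.2] 78.7 [113 166 164]
mod [449.4  30.6] [26.1 31.9] 56.4 [113 168 165]
mod [455.9 136. ] [24.9 23.6] 27.2 [ 27 135 179]
```

```bash
cat >> h.py <<'E'
JC=np.array([0.6174,-0.0225]); JA=np.radians(84.63)
def J(x,y): # jig -> world xy
    return JC+x*np.array([np.sin(JA),-np.cos(JA)])+y*np.array([np.cos(JA),np.sin(JA)])
def best(pos,a):
    q0=status.current_q(); b=None
    for k in (-1,0,1):
        try: q=arm.solve_ik(np.array(pos),Rd(a+k*np.pi))
        except Exception: q=None
        if q is not None:
            cst=np.abs(np.array(q)-q0).max()
            if b is None or cst<b[0]: b=(cst,Rd(a+k*np.pi),q)
    return b
def at(xy,z,a=None):  # grasp point goto
    p=np.array([xy[0],xy[1],z+H])
    b=best(p,a); arm.goto(p,b[1])
def ln(xy,z,v=0.15,c=None):
    return arm.line_to(np.array([xy[0],xy[1],z+H]),max_speed=v,contact_N=c)
def snap(n,name):
    c=camera(n); np.save("pics/"+name+".npy",c,allow_pickle=True); cv2.imwrite("pics/"+name+".png",c["image"][:,:,::-1]); return c
def gp(): return status.current_position()-np.array([0,0,H])
E
python3 - <<'E'
from h import *
c=np.load("top0.npy",allow_pickle=True).item()
U=lambda p,o,s,z: unproj(c,(o[0]+(p[0]+.5)/s-.5,o[1]+(p[1]+.5)/s-.5),z)
def tj(w): d=w[:2]-JC; return np.array([d@[np.sin(JA),-np.cos(JA)],d@[np.cos(JA),np.sin(JA)]]).round(4)
print(tj(U((391,181),(230,180),3.8,.067)),tj(U((203,168),(230,180),3.8,.052)))
print(status.current_clock())
at(J(0,.009),.16,JA-np.pi/2)
print(status.current_clock(),status.current_q().round(2),gp())
snap("wrist","w1")
E
```

```text
[-0.001   0.0097] [-0.0012  0.1292]
0.2
2.575 [-0.2   0.62  1.52  0.    1.   -0.11] [ 0.61820796 -0.01248047  0.16016849]
```

View pics/w1.png

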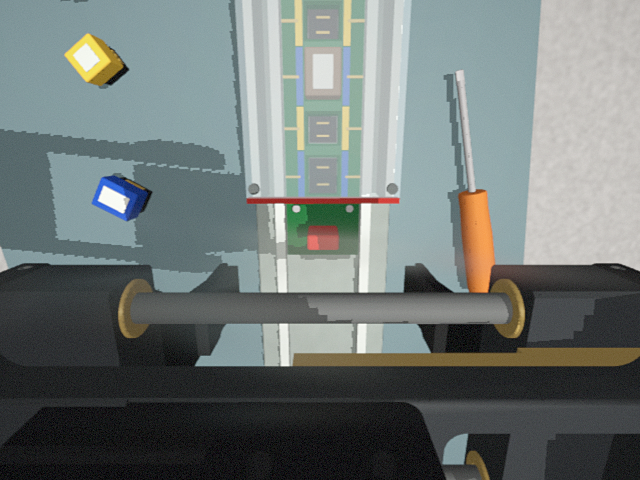

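```bash
python3 - <<'E'
from h import *
c=np.load("pics/w1.npy",allow_pickle=True).item()
def tj(w): d=w[:2]-JC; return np.array([d@[np.sin(JA),-np.cos(JA)],d@[np.cos(JA),np.sin(JA)]]).round(4)
print("tab?",tj(unproj(c,(322.5,231),.067)), proj(c,[*J(0,.009),.067]),proj(c,[*J(.012,.003),.067]))
for p in [(323,72),(323,128),(323,176)]: print(tj(unproj(c,p,.034)))
print([unproj(c,p,.032).round(4) for p in [(89,60),(114,196)]])
def t(): return round(status.current_clock(),2)
at(J(0,.009),.062,JA-np.pi/2)
arm.clamp(25); print(status.current_gripper_width(),t())
print(gp(), status.current_contact_force().round(1))
E
```

```text
tab? [0.0014 0.0195] [320.56713517 244.57460386] [336.50764825 252.23930431]
[0.0016 0.1337]
[0.0017 0.0938]
[0.0019 0.0568]
[array([0.4584, 0.1351, 0.032 ]), array([0.4513, 0.0333, 0.032 ])]
0.023721213427678363 4.14
[ 0.61899014 -0.01365483  0.06197054] [ 3.1  0.4 -2.6]
```

```bash
python3 - <<'E'
from h import *
d=J(0.001,0)-JC
print(ln(J(0.001,-.170),.062,.15,None), gp(),status.current_contact_force().round(1),status.current_gripper_width())
print(ln(J(0.001,-.222),.062,.05,12), gp(),status.current_contact_force().round(1),status.current_gripper_width(),status.current_clock())
snap("side","s2")
E
```

```text
False [ 0.60287217 -0.19212914  0.06202711] [ 4.3 -2.2 -4.5] 0.024081607991520405
True [ 0.59960662 -0.22849747  0.06193621] [-0.4  1.5  3.7] 0.023729957281317816 6.2417
```

View pics/s2.png

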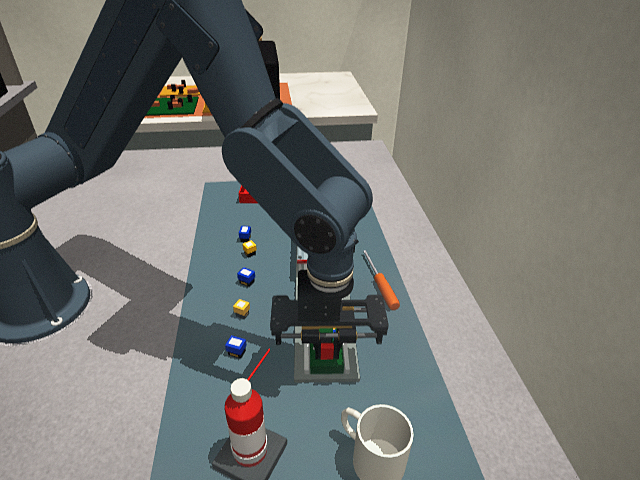

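```bash
cat >> h.py <<'E'
def tj(w):
    d=np.asarray(w)[:2]-JC; return np.array([d@[np.sin(JA),-np.cos(JA)],d@[np.cos(JA),np.sin(JA)]]).round(4)
E
python3 - <<'E'
from h import *
print(tj(gp()))
arm.release(); p=gp(); print(tj(p))
ln(p[:2],.10,.15)
at(J(0.001,-.175),.16,JA-np.pi/2)
print(tj(gp()),status.current_clock())
snap("wrist","w3"); snap("top","t3")
E
```

```text
[ 0.0016 -0.2067]
[ 0.0025 -0.2078]
[ 0.001  -0.1743] 8.3
```

View pics/w3.png

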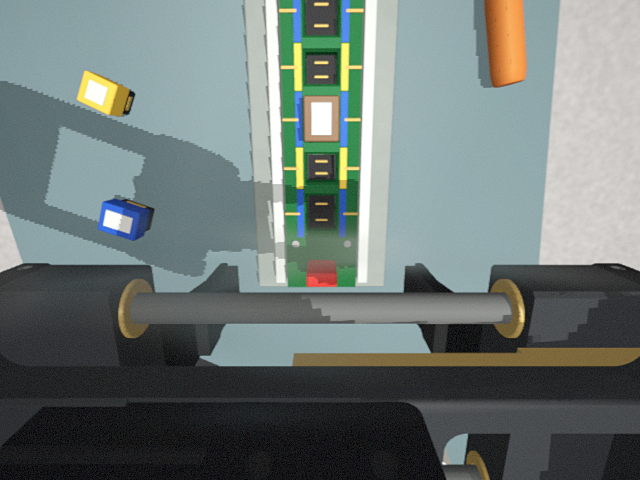

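View pics/t3.png

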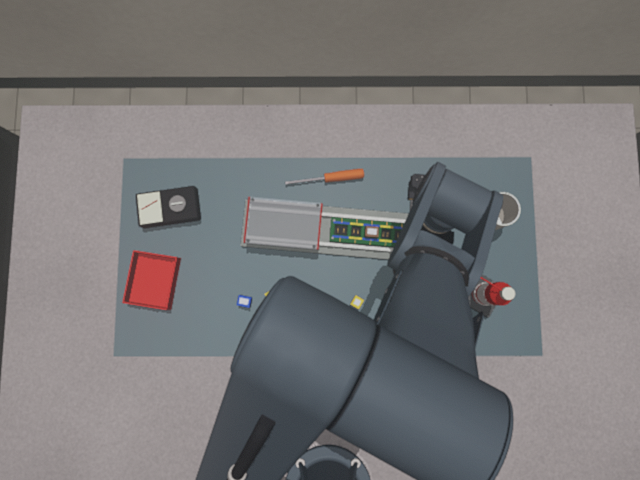

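```bash
python3 - <<'E'
from h import *
c=np.load("pics/w3.npy",allow_pickle=True).item()
crop(c,"w3c.png",260,0,120,150,4)
crop(c,"w3d.png",260,140,120,150,4)
E
```

```text
(no output)
```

View pics/w3c.png

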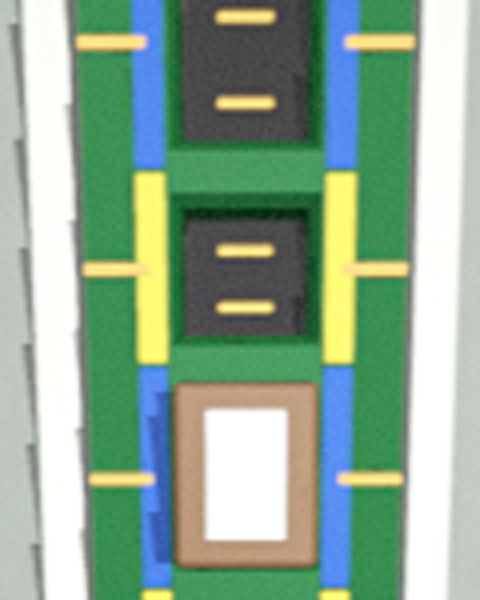

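View pics/w3d.png

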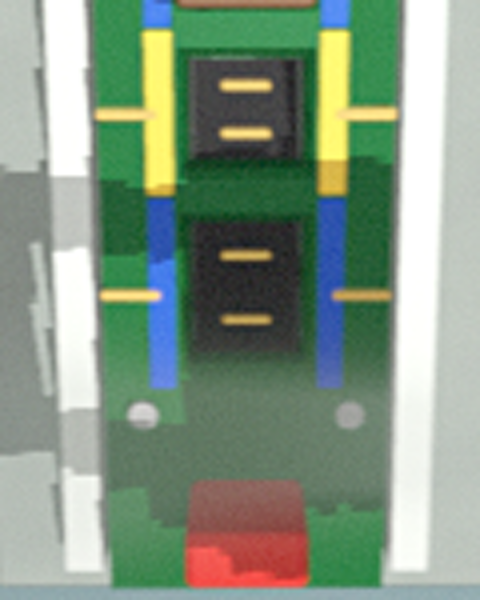

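```bash
python3 - <<'E'
from h import *
c=np.load("pics/w3.npy",allow_pickle=True).item()
for n,x,y,o in [("w3",245,41.5,0),("n2",246,269,0),("w2",246,479,0),("n1",246.5,114,140),("w1",245.5,296,140)]:
    w=unproj(c,(260+(x+.5)/4-.5,o+(y+.5)/4-.5),.0345); print(n,w.round(4),tj(w))
# tab: base? top edge far/near
for y in (481,530,585): print(tj(unproj(c,(260+(247)/4-.5,140+(y+.5)/4-.5),.067)))
w=unproj(c,(260+246.5/4-.5,(476)/4-.5),.052);print("old",tj(w))
# sled edge angles: left edge/right edge of sled at two rows
a=[unproj(c,(260+72/4,10/4.),.034),unproj(c,(260+110/4,140+560/4.),.034),unproj(c,(260+416/4,10/4.),.034),unproj(c,(260+383/4,140+560/4.),.034)]
for p in a: print(tj(p))
E
```

```text
w3 [ 0.6177 -0.033   0.0345] [ 0.0013 -0.0104]
n2 [ 0.6145 -0.0699  0.0345] [ 0.0016 -0.0475]
w2 [ 0.6111 -0.1068  0.0345] [ 0.0016 -0.0845]
n1 [ 0.6078 -0.1436  0.0345] [ 0.0018 -0.1215]
w1 [ 0.6042 -0.1806  0.0345] [ 0.0016 -0.1586]
[ 0.0018 -0.1877]
[ 0.0018 -0.1977]
[ 0.0019 -0.209 ]
old [ 0.0016 -0.0852]
[-0.0292 -0.0056]
[-0.0277 -0.2181]
[ 0.032  -0.0055]
[ 0.0322 -0.2181]
```

```bash
python3 - <<'E'
from h import *
t=lambda: round(status.current_clock(),2)
P=J(.0016,-.0848)
at(P,.075,JA-np.pi/2)
print(ln(P,.055,.06,8),gp(),t())
arm.clamp(30); print(status.current_gripper_width(),tj(gp()),status.current_contact_force().round(1))
print(ln(P,.075,.05)); print(status.current_contact_force().round(1),status.current_gripper_width())
ln(P,.15,.2); print(status.current_contact_force().round(1),status.current_gripper_width(),t())
snap("wrist","w4")
E
```

```text
False [ 0.61092774 -0.10752847  0.05478666] 9.45
0.025726474948380484 [ 0.0016 -0.0848] [ 0.5  0.7 -0.3]
False
[ 0.3 -0.  -0.5] 0.025992609942882546
[-0.4 -0.  -1.6] 0.025701698019671197 11.54
```

View pics/w4.png

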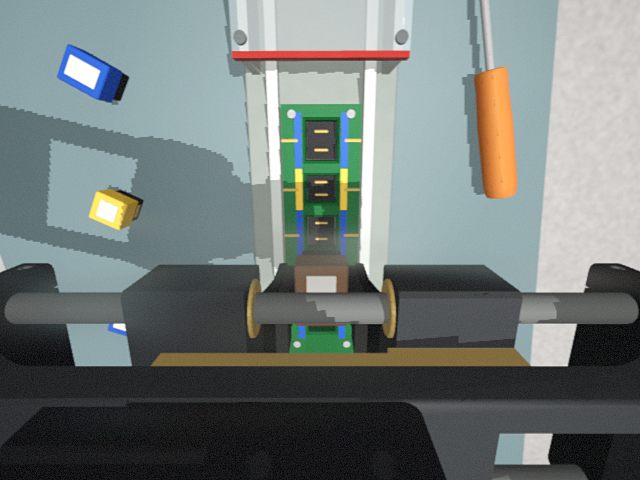

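```bash
python3 - <<'E'
from h import *
t=lambda: round(status.current_clock(),2)
T=np.array([.497,.428])
a=np.arctan2(.568-.4409,.4728-.4925)  # rough: dummy
# tray long edge: 130 along from (.568,.4728) to (.4409,.4925)
a=np.arctan2(.4728-.4925,.568-.4409); print(np.degrees(a))
at(T,.13,a); print(t(),status.current_gripper_width(),status.current_q().round(2))
ln(T,.056,.15,8); print(gp())
arm.release(); ln(T,.15,.25); print(t())
snap("wrist","w5"); snap("side","s5")
E
```

```text
-8.810512877499496
13.57 0.025734297285629586 [ 0.54  0.7   1.44 -0.    1.    0.69]
[0.49758711 0.42787827 0.05629416]
15.93
```

View pics/w5.png

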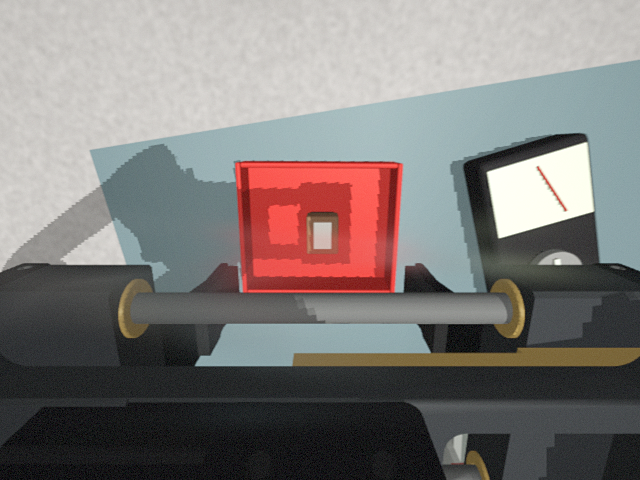

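View pics/s5.png

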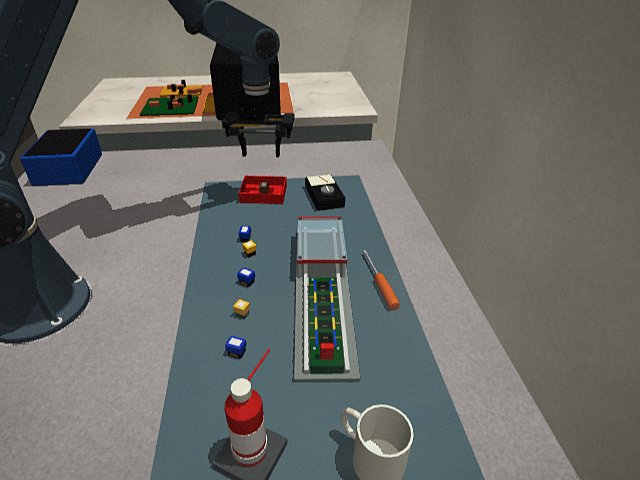

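```bash
python3 - <<'E'
from h import *
t=lambda: round(status.current_clock(),2)
C=np.array([.4607,-.3774])
at(C,.26,0.0); arm.clamp(10); print(t(),gp(),status.current_gripper_width())
c=snap("wrist","w6"); print(proj(c,[*C,.179]))
snap("top","t6")
E
```

```text
20.42 [ 0.46069326 -0.37741498  0.26002058] 0.0005130506790144897
[320.32846175 247.94610368]
```

View pics/w6.png

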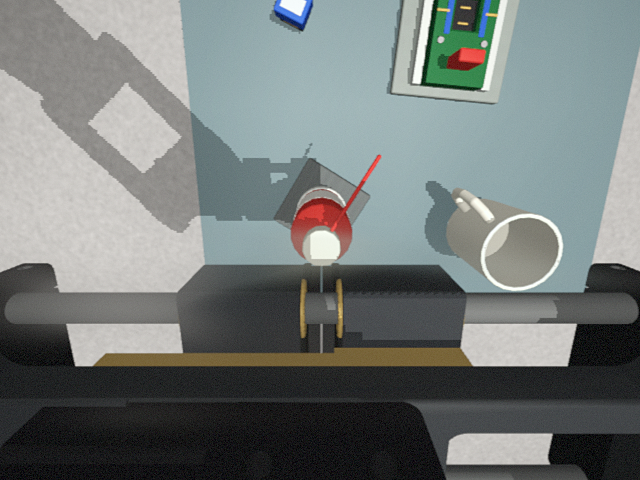

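```bash
python3 - <<'E'
from h import *
t=lambda: round(status.current_clock(),2)
C=np.array([.4607,-.3764])
ln(C,.21,.15)
f0=status.current_contact_force()
r=ln(C,.186,.03,16); print(r,gp(),(status.current_contact_force()-f0).round(1),t())
arm.sleep(.2); print(gp(),(status.current_contact_force()-f0).round(1))
ln(C,.215,.06); print((status.current_contact_force()-f0).round(1)); ln(C,.27,.2); arm.release(); print(t())
snap("side","s7")
E
python3 - <<'E'
import sys; sys.path.insert(0,'.')
from h import *
c=np.load("pics/s7.npy",allow_pickle=True).item(); crop(c,"s7c.png",180,330,160,140,4)
c=np.load("pics/s5.npy",allow_pickle=True).item(); crop(c,"s5c.png",180,330,160,140,4)
E
```

```text
True [ 0.46086166 -0.37654522  0.19242779] [-0.5 -0.1  6.1] 21.63
[ 0.46082422 -0.37652906  0.19238953] [-1.5  0.4  5.1]
[-0.8 -0.1 -0.7]
24.32
```

View pics/s7c.png

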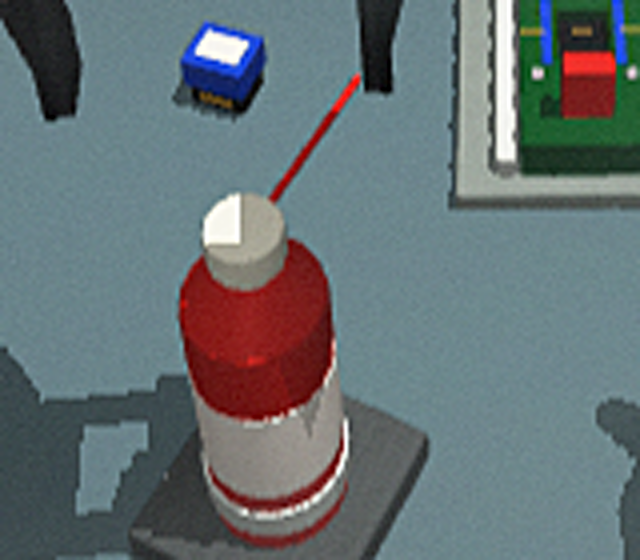

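```bash
python3 - <<'E'
from h import *
t=lambda: round(status.current_clock(),2)
C=np.array([.4607,-.3764])
arm.clamp(10); ln(C,.205,.15)
f0=status.current_contact_force()
r=ln(C,.1925,.03)
arm.sleep(.1);print(gp(),(status.current_contact_force()-f0).round(1),t())
for z in np.arange(.1918,.1885,-.0006):
    r=ln(C,z,.02,25); arm.sleep(.1); f=np.mean([status.current_contact_force() for _ in range(3)],0)-f0
    print(r,z,gp()[2].round(5),f.round(1))
    if f[2]>13: break
ln(C,.215,.06); print((status.current_contact_force()-f0).round(1)); print(t())
E
```

```text
[ 0.46109766 -0.3768258   0.19372843] [1.4 0.2 5.7] 27.14
False 0.1918 0.19313 [ 0.4 -0.5  5.8]
False 0.1912 0.19262 [ 0.4 -0.4  6.5]
False 0.19060000000000002 0.19213 [0.9 0.6 6.3]
False 0.19000000000000003 0.19208 [-0.2  0.2  8.5]
False 0.18940000000000004 0.19204 [-0.5  1.6 11.6]
False 0.18880000000000005 0.19203 [-1.5  2.3 15.5]
[ 1.   0.4 -0.4]
29.82
```

```bash
cat >> h.py <<'E'
def T(): return round(status.current_clock(),2)
def hover_mod(xy,adeg,name,z=.14):
    at(xy,z,np.radians(adeg)); c=snap("wrist",name)
    return c
def seg(c,xy,z=.032,rad=45):
    u=proj(c,[xy[0],xy[1],z]).astype(int)
    hsv=cv2.cvtColor(c["image"],cv2.COLOR_RGB2HSV)
    roi=np.zeros((480,640),bool); roi[max(0,u[1]-rad):min(262,u[1]+rad),u[0]-rad:u[0]+rad]=1
    h=hsv[:,:,0]; m=((hsv[:,:,1]>110)&(hsv[:,:,2]>60)&roi&(((h>108)&(h<128))|((h>18)&(h<34)))).astype(np.uint8)
    k=max(cv2.findContours(m,cv2.RETR_EXTERNAL,cv2.CHAIN_APPROX_NONE)[0],key=cv2.contourArea)
    W=np.array([unproj(c,p[0],z)[:2] for p in k],np.float32)*1000
    r=cv2.minAreaRect(W); return r
E
python3 - <<'E'
from h import *
arm.release()
at(J(.0016,-.1586),.15,JA-np.pi/2); c=snap("wrist","w8"); print(T(),tj(gp()))
crop(c,"w8c.png",250,130,150,140,5)
hover_mod((.4324,-.1708),65.6,"w9"); print(T(),gp())
E
```

```text
32.38 [ 0.0015 -0.16  ]
33.69 [ 0.43288306 -0.17149937  0.1402818 ]
```

View pics/w8c.png

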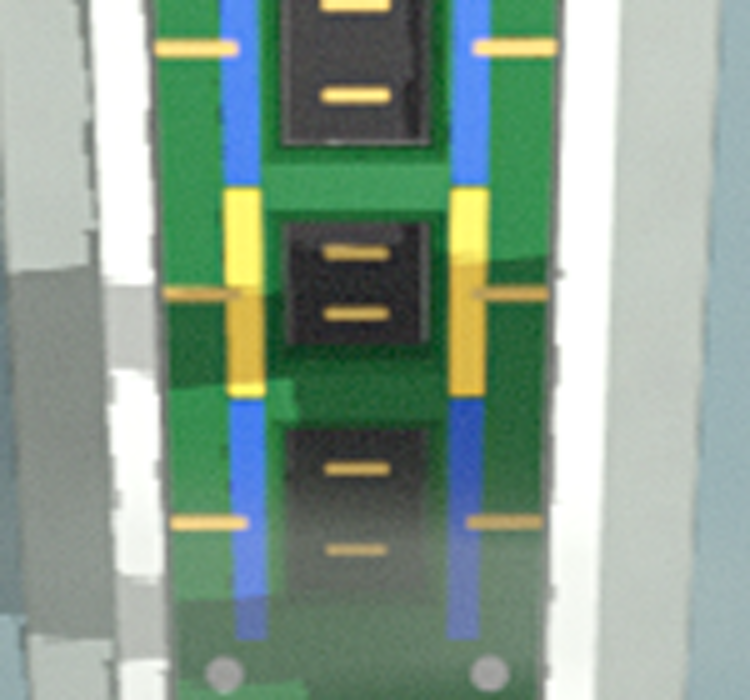

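View pics/w9.png

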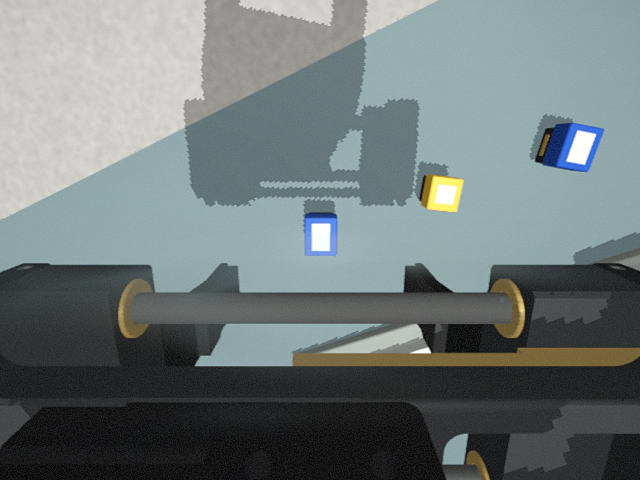

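```bash
python3 - <<'E'
from h import *
c=np.load("pics/w8.npy",allow_pickle=True).item()
for x,y in ((355.5,47),(356,293),(356.5,522)):
    w=unproj(c,(250+(x+.5)/5-.5,130+(y+.5)/5-.5),.0345); print(tj(w))
c=np.load("pics/w9.npy",allow_pickle=True).item()
print(seg(c,(.4324,-.1708)),proj(c,[.4324,-.1708,.032]))
crop(c,"w9c.png",280,190,80,80,7)
E
```

```text
[ 0.0019 -0.0845]
[ 0.002  -0.1215]
[ 0.0021 -0.1587]
((431.3231506347656, -171.23373413085938), (25.324155807495117, 34.32413864135742), 65.52460479736328) [321.17125497 235.33411375]
```

View pics/w9c.png

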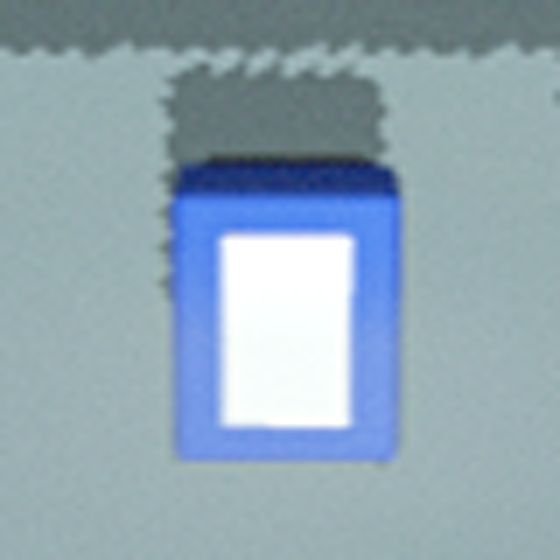

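```bash
cat >> h.py <<'E'
def patch(c,xy,z=.032,rad=28):
    u=proj(c,[xy[0],xy[1],z]).astype(int)
    hsv=cv2.cvtColor(c["image"],cv2.COLOR_RGB2HSV)
    roi=np.zeros((480,640),bool); roi[max(0,u[1]-rad):min(266,u[1]+rad),u[0]-rad:u[0]+rad]=1
    m=((hsv[:,:,1]<28)&(hsv[:,:,2]>225)&roi).astype(np.uint8)
    k=max(cv2.findContours(m,cv2.RETR_EXTERNAL,cv2.CHAIN_APPROX_NONE)[0],key=cv2.contourArea)
    W=np.array([unproj(c,p[0],z)[:2] for p in k],np.float32)*1000
    r=cv2.minAreaRect(W); return r
D=.035
def pick(xy,a):
    """xy module centre, a jaw angle rad; assumes hovering above"""
    p=np.array([xy[0],xy[1],.075+H]); arm.line_to(p,attitude=best(p,a)[1])
    r=ln(xy,D,.08,8); print("down",r,gp().round(4),T())
    arm.clamp(30); w=status.current_gripper_width(); 
    ln(xy,.11,.15); print("width",w,status.current_gripper_width(),gp().round(4),T())
def insert(xy):
    at(xy,.034+D+.02,JA-np.pi/2); arm.sleep(.15)
    print("w",status.current_gripper_width(), tj(gp()))
    f0=status.current_contact_force()
    r=ln(xy,.0615,.04,6); z=gp()[2]; print("stage1",r,z.round(4),tj(gp()),(status.current_contact_force()-f0).round(1),T())
    return r,z
E
python3 - <<'E'
from h import *
c=np.load("pics/w9.npy",allow_pickle=True).item()
r=patch(c,(.4324,-.1708)); print(r)
xy=np.array(r[0])/1000
pick(xy,np.radians(65.6))
snap("wrist","w10")
E
```

```text
((433.52349853515625, -171.89923095703125), (13.581171989440918, 21.347665786743164), 65.52388000488281)
down False [ 0.4336 -0.172   0.0352] 34.92
width 0.025382056572296013 0.025508000000219418 [ 0.4333 -0.1718  0.1098] 36.59
```

View pics/w10.png

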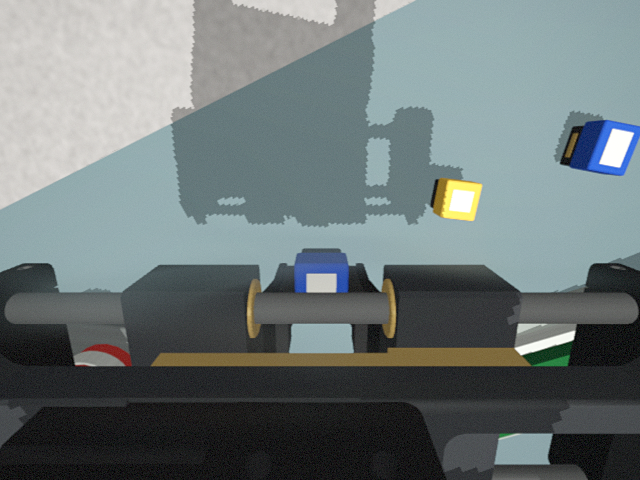

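```bash
python3 - <<'E'
from h import *
P=J(.0017,-.1587)
r,z=insert(P)
print(status.current_orientation()[:,1].round(3),status.current_q().round(2))
E
```

```text
w 0.02595720310082482 [ 0.0012 -0.1588]
stage1 False 0.0615 [ 0.0018 -0.1587] [-0.2  1.  -1.3] 38.89
[ 0.996 -0.094  0.   ] [-0.47  0.77  1.54  0.    0.83 -0.37]
```

```bash
cat >> h.py <<'E'
def press(xy,top=True):
    f0=status.current_contact_force()
    for z in (.058,.056,.055,.054,.053,.052):
        r=ln(xy,z,.04,22); f=(status.current_contact_force()-f0)
        print("press",z,r,gp()[2].round(4),f.round(1))
        if f[2]>14 or r: break
    print("w",status.current_gripper_width(),tj(gp()),T())
    arm.release(); ln(xy,.10,.15)
    print("done",T())
E
python3 - <<'E'
from h import *
P=J(.0017,-.1587)
press(P)
at(J(.0016,-.175),.15,JA-np.pi/2); arm.sleep(.1); c=snap("wrist","w11"); crop(c,"w11c.png",250,130,150,140,5)
hover_mod((.4494,.0306),56.4,"w12"); print(T())
c=snap("side","s12"); crop(c,"s12c.png",280,260,100,120,5)
E
```

```text
press 0.058 False 0.0582 [1.5 0.2 1. ]
press 0.056 False 0.0562 [1.1 0.1 2.8]
press 0.055 False 0.0552 [1.1 0.9 4.4]
press 0.054 False 0.0549 [-0.1  0.8  8.2]
press 0.053 False 0.0549 [-0.8  0.8 13.9]
press 0.052 False 0.0548 [-1.4  1.8 19. ]
w 0.02588660895962137 [ 0.0019 -0.1588] 40.39
done 42.06
43.65
```

View pics/w11c.png

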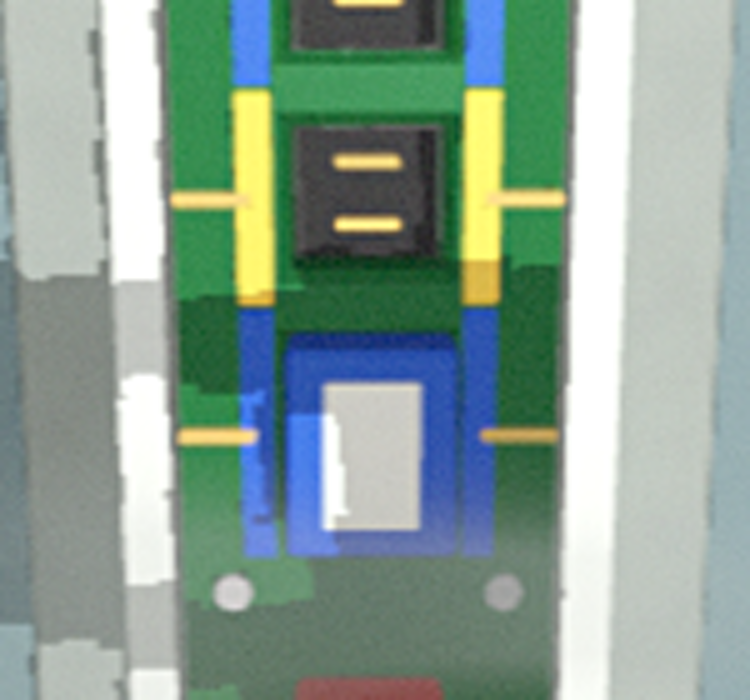

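View pics/s12c.png

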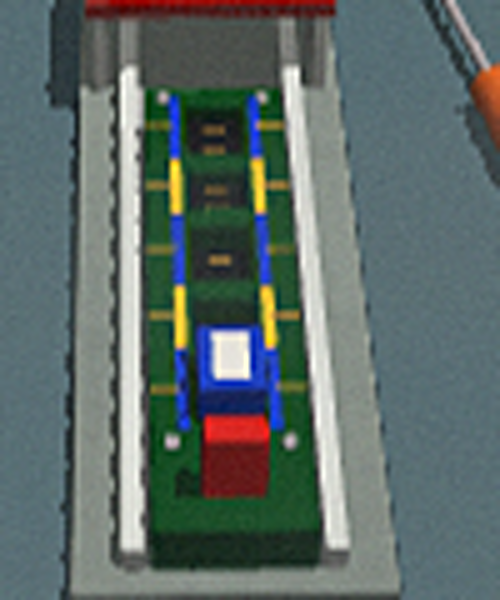

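View pics/w12.png

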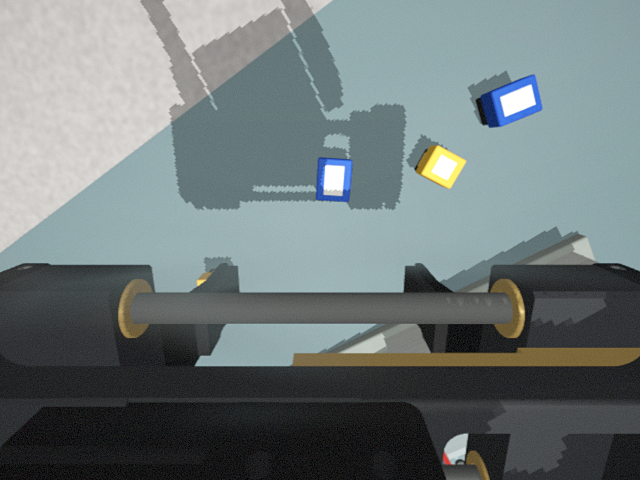

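```bash
python3 - <<'E'
from h import *
c=np.load("pics/w12.npy",allow_pickle=True).item()
g=unproj(c,(335,178),.032); r=patch(c,g); print(g,r)
xy=np.array(r[0])/1000; w,h=r[1]; a=r[2]+(90 if w>h else 0); print(a)
a=((a-56.4+90)%180)-90+56.4; print(a)
c=hover_mod(xy,a,"w13"); r=patch(c,xy); print(r,gp(),T())
xy=np.array(r[0])/1000
crop(c,"w13c.png",280,190,80,80,7)
E
```

```text
[0.41889801 0.06490377 0.032     ] ((418.3571472167969, 64.01603698730469), (14.104286193847656, 18.568418502807617), 52.89125061035156)
52.89125061035156
52.891250610351555
((420.12115478515625, 62.767547607421875), (13.580304145812988, 21.3944149017334), 52.91794204711914) [0.41925444 0.06361211 0.14005397] 44.05
```

View pics/w13c.png

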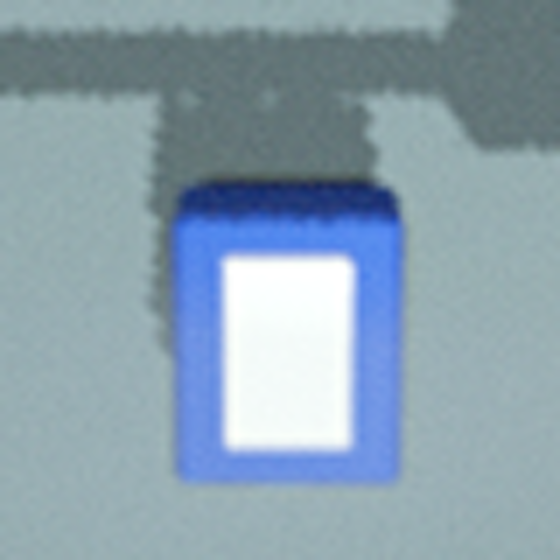

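```bash
python3 - <<'E'
from h import *
c=np.load("pics/w13.npy",allow_pickle=True).item()
r=patch(c,(.42,.063)); xy=np.array(r[0])/1000
pick(xy,np.radians(52.9))
if status.current_gripper_width()>.02:
    P=J(.0017,-.0845); r,z=insert(P)
    if not r: press(P)
E
```

```text
down False [0.4202 0.0628 0.0353] 45.28
width 0.02559254609515443 0.025874219129628243 [0.4199 0.0628 0.1099] 46.95
w 0.02577652523083867 [ 0.0006 -0.0832]
stage1 True 0.0671 [ 0.0014 -0.0846] [ 0.4 -2.6 -0.3] 48.64
```

```bash
python3 - <<'E'
from h import *
P=J(.0017,-.0845)
f=status.current_contact_force().round(1); print(f,gp(),status.current_orientation()[:,1].round(3))
r=ln(P,.0615,.03,12); print(r,gp()[2].round(4),tj(gp()),status.current_contact_force().round(1),status.current_gripper_width())
E
```

```text
[ 0.3 -2.5 -0.7] [ 0.61086641 -0.10685641  0.06713855] [ 0.996 -0.093 -0.002]
False 0.061 [ 0.0015 -0.0846] [-0.9 -2.2 -0.9] 0.02543578985280594
```

```bash
python3 - <<'E'
from h import *
P=J(.0017,-.0848)
press(P)
c=hover_mod((.4437,.2014),-11.3,"w14"); print(T())
E
```

```text
press 0.058 False 0.0577 [0.4 1.5 0.4]
press 0.056 False 0.0559 [1.5 1.2 1.1]
press 0.055 False 0.055 [0.8 0.9 0.9]
press 0.054 False 0.0548 [-0.5  2.7  5.7]
press 0.053 False 0.0547 [-1.4  2.8 11.6]
press 0.052 False 0.0547 [-3.3  3.8 16.4]
w 0.02574839692402918 [ 0.0017 -0.0847] 50.51
done 52.17
53.55
```

View pics/w14.png

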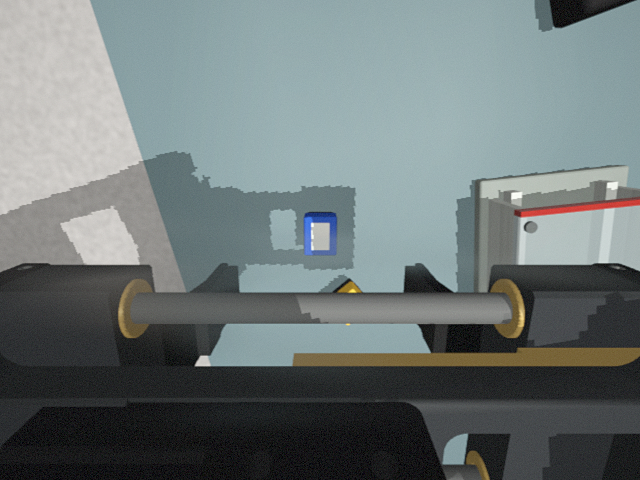

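```bash
python3 - <<'E'
from h import *
c=np.load("pics/w14.npy",allow_pickle=True).item()
crop(c,"w14c.png",280,190,80,80,7)
E
```

```text
(no output)
```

View pics/w14c.png

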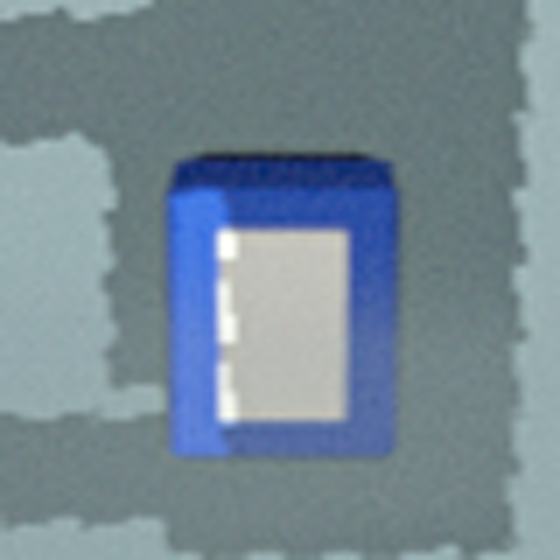

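```bash
python3 - <<'E'
from h import *
c=np.load("pics/w14.npy",allow_pickle=True).item()
xy=unproj(c,(320.0,236.0),.032)[:2]; print(xy)
pick(xy,np.radians(-11.3))
if status.current_gripper_width()>.02:
    P=J(.0017,-.0106); r,z=insert(P)
    print(status.current_orientation()[:,1].round(3))
    if not r: press(P)
E
```

```text
[0.44480639 0.20254187]
down False [0.4449 0.2026 0.0352] 54.78
width 0.02533805471389833 0.02589835299136808 [0.4445 0.2025 0.1098] 56.45
w 0.0004423752057256036 [ 0.0016 -0.0094]
stage1 False 0.0615 [ 0.0018 -0.0107] [ 0.1 -1.1  1.6] 58.57
[ 0.996 -0.094  0.   ]
press 0.058 False 0.0579 [ 0.9  0.6 -0.2]
press 0.056 False 0.0559 [0.6 0.2 0.1]
press 0.055 False 0.055 [ 0.3  0.8 -0.2]
press 0.054 False 0.0539 [0.4 0.2 0.5]
press 0.053 False 0.0529 [ 0.5  0.7 -1.2]
press 0.052 False 0.0519 [ 1.   0.7 -0.4]
w 0.0005677058418289217 [ 0.0016 -0.0106] 60.07
done 62.05
```

```bash
python3 - <<'E'
from h import *
snap("wrist","w15"); snap("side","s15"); snap("top","t15")
E
```

```text
(no output)
```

View pics/s15.png

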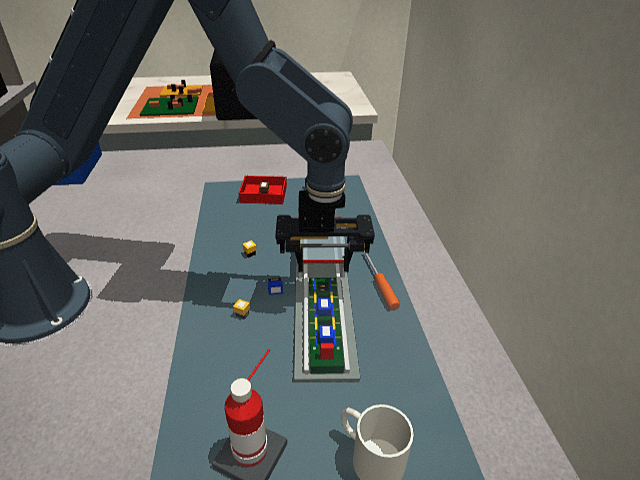

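View pics/w15.png

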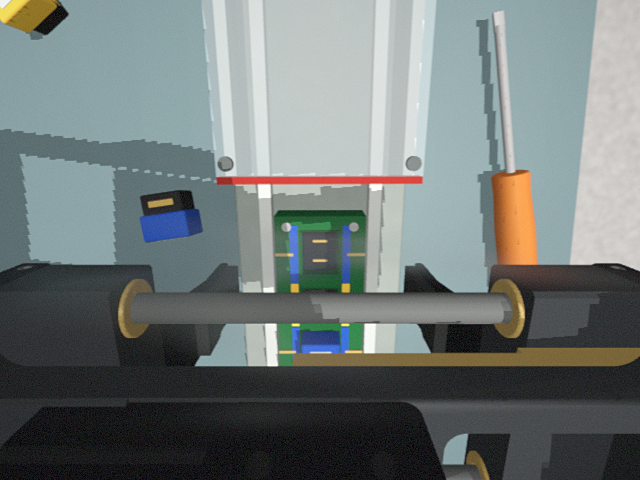

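View pics/t15.png

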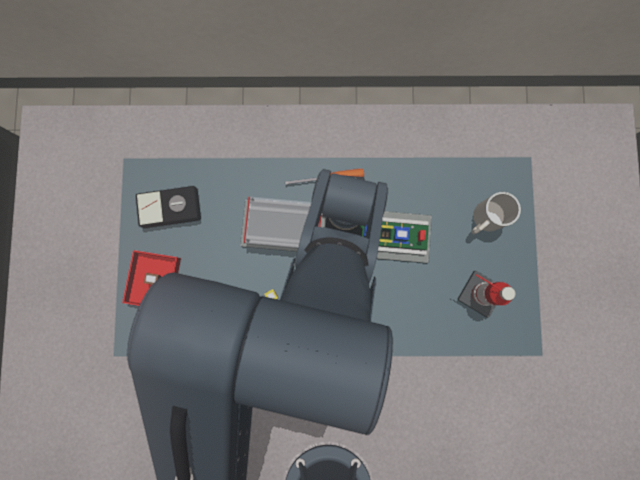

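```bash
python3 - <<'E'
from h import *
c=np.load("pics/w15.npy",allow_pickle=True).item(); crop(c,"w15c.png",125,175,90,80,8)
cs=np.load("pics/s15.npy",allow_pickle=True).item(); crop(cs,"s15c.png",255,265,45,40,14)
g=unproj(c,(170,215),.03); print(g,proj(cs,g),gp())
u=unproj(c,(140,228),.015);v=unproj(c,(202,220),.015); print(np.linalg.norm(u-v))
E
```

```text
[0.52194465 0.00205038 0.03      ] [278.30304739 277.78701022] [ 0.61752523 -0.03310783  0.09881742]
0.045108673091936044
```

View pics/w15c.png

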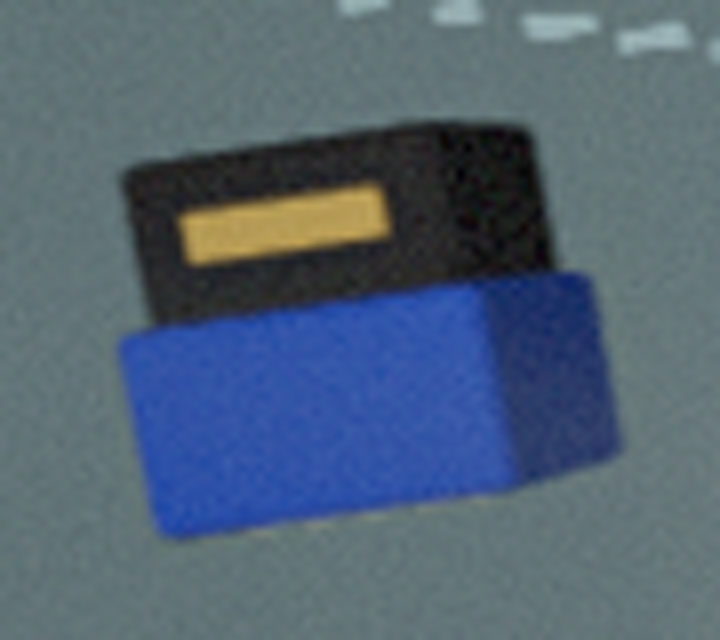

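View pics/s15c.png

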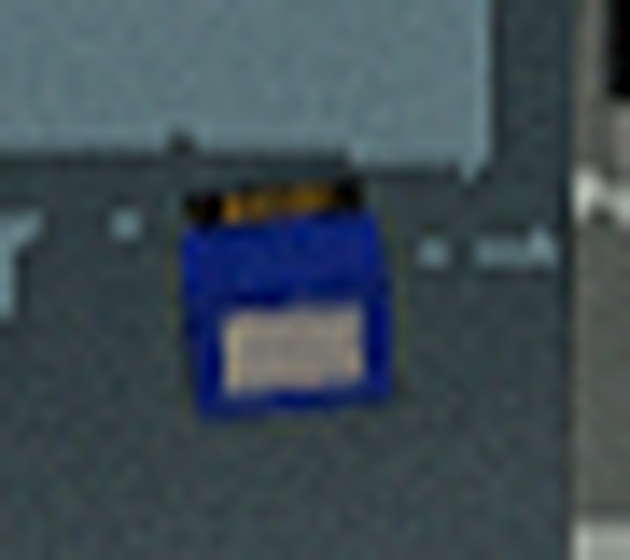

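```bash
cat >> h.py <<'E'
def Rt(psi,phi,flip=1):
    """tool tilted phi from down toward horizontal direction psi; jaw horizontal perpendicular"""
    o=np.array([np.cos(psi),np.sin(psi),0]); Z=np.array([0,0,1.])
    z=o*np.sin(phi)-Z*np.cos(phi); y=flip*np.array([-np.sin(psi),np.cos(psi),0]); return np.column_stack([np.cross(y,z),y,z])
E
python3 - <<'E'
from h import *
c=np.load("pics/w15.npy",allow_pickle=True).item()
q=[(120,340),(490,285),(520,490),(165,535)]
W=[unproj(c,(125+(x+.5)/8-.5,175+(y+.5)/8-.5),.026) for x,y in q]
W=np.array(W); print(W.round(4).tolist())
print(np.linalg.norm(W[0]-W[1]),np.linalg.norm(W[2]-W[3]),np.linalg.norm(W[1]-W[2]),np.linalg.norm(W[0]-W[3]))
cen=W.mean(0); oy=(W[1]+W[2]-W[0]-W[3]); oz=(W[2]+W[3]-W[0]-W[1])
print("cen",cen,"oy deg",np.degrees(np.arctan2(oy[1],oy[0])),"oz deg",np.degrees(np.arctan2(oz[1],oz[0])))
q0=status.current_q()
for phi in (65,55,45):
  for r in (.45,.48,.5,.52):
    for f in (1,-1):
      psi=np.arctan2(.03,.5); R=Rt(psi,np.radians(phi),f)
      g=np.array([r*np.cos(psi),r*np.sin(psi),.033]); p=g-H*R[:,2]
      s=arm.solve_ik(p,R); print(phi,r,f,None if s is None else np.round(s,2))
E
```

```text
[[0.4993, 0.0019, 0.026], [0.5312, 0.0036, 0.026], [0.5303, -0.0141, 0.026], [0.4992, -0.0152, 0.026]]
0.03194753493061566 0.03110073898269223 0.017793772896841267 0.0171420118326931
cen [ 0.51501004 -0.0059438   0.026     ] oy deg 2.561037782890651 oz deg -91.83076969400345
65 0.45 1 None
65 0.45 -1 None
65 0.48 1 None
65 0.48 -1 None
65 0.5 1 None
65 0.5 -1 None
65 0.52 1 None
65 0.52 -1 None
55 0.45 1 None
55 0.45 -1 None
55 0.48 1 None
55 0.48 -1 None
55 0.5 1 None
55 0.5 -1 None
55 0.52 1 [-0.34  1.19  2.43  2.81  1.42  1.39]
55 0.52 -1 [-0.34  1.19  2.43  2.81  1.42 -1.76]
45 0.45 1 None
45 0.45 -1 None
45 0.48 1 None
45 0.48 -1 None
45 0.5 1 [-0.32  1.04  2.42  2.84  1.09  1.44]
45 0.5 -1 [-0.32  1.04  2.42  2.84  1.09 -1.7 ]
45 0.52 1 [-0.3   1.    2.36  2.84  0.99  1.48]
45 0.52 -1 [-0.3   1.    2.36  2.84  0.99 -1.66]
```

```bash
python3 - <<'E'
from h import *
q0=status.current_q(); print(q0.round(2))
for y in (-.01,.03,):
 for x in (.45,.48,.515):
  for psi in (-92,88,-135,-45,180,135):
   for phi in (62,):
    for f in (1,-1):
      R=Rt(np.radians(psi),np.radians(phi),f)
      g=np.array([x,y,.033]); p=g-H*R[:,2]
      s=arm.solve_ik(p,R)
      if s is not None: print(x,y,psi,phi,f,np.round(s,2))
for f in (1,-1):
   R=Rt(np.radians(-92),0,f); print(np.round(arm.solve_ik(np.array([.515,-.006,.2+H]),R),2))
E
```

```text
[-0.23  0.7   1.56 -0.    0.88 -0.14]
0.45 -0.01 -92 62 1 [ 0.27  1.03  1.82 -1.14  1.19  1.27]
0.45 -0.01 -92 62 -1 [ 0.27  1.03  1.82 -1.14  1.19 -1.87]
0.45 -0.01 88 62 1 [-0.76  1.03  1.83  0.77  1.27  1.79]
0.45 -0.01 88 62 -1 [-0.76  1.03  1.83  0.77  1.27 -1.36]
0.45 -0.01 -135 62 1 [ 0.09  1.07  1.47 -0.6   1.56  1.2 ]
0.45 -0.01 -135 62 -1 [ 0.09  1.07  1.47 -0.6   1.56 -1.94]
0.45 -0.01 -45 62 1 [0.2  1.19 2.32 4.01 1.3  1.89]
0.45 -0.01 -45 62 -1 [ 0.2   1.19  2.32  4.01  1.3  -1.26]
0.45 -0.01 180 62 1 [-0.17  1.1   1.33 -0.16  1.78  1.46]
0.45 -0.01 180 62 -1 [-0.17  1.1   1.33 -0.16  1.78 -1.69]
0.45 -0.01 135 62 1 [-0.46  1.07  1.46  0.29  1.66  1.75]
0.45 -0.01 135 62 -1 [-0.46  1.07  1.46  0.29  1.66 -1.39]
0.48 -0.01 -92 62 1 [ 0.26  1.03  1.75 -1.13  1.21  1.21]
0.48 -0.01 -92 62 -1 [ 0.26  1.03  1.75 -1.13  1.21 -1.93]
0.48 -0.01 88 62 1 [-0.72  1.03  1.77  0.79  1.31  1.84]
0.48 -0.01 88 62 -1 [-0.72  1.03  1.77  0.79  1.31 -1.3 ]
0.48 -0.01 -135 62 1 [ 0.09  1.09  1.39 -0.6   1.62  1.16]
0.48 -0.01 -135 62 -1 [ 0.09  1.09  1.39 -0.6   1.62 -1.98]
0.48 -0.01 -45 
[... 2738 characters left out ...]
-0.57  1.72 -2.  ]
0.515 0.03 -45 62 1 [0.27 1.08 2.13 4.17 1.11 1.63]
0.515 0.03 -45 62 -1 [ 0.27  1.08  2.13  4.17  1.11 -1.51]
0.515 0.03 180 62 1 [-0.11  1.16  1.12 -0.1   1.94  1.49]
0.515 0.03 180 62 -1 [-0.11  1.16  1.12 -0.1   1.94 -1.66]
0.515 0.03 135 62 1 [-0.37  1.11  1.31  0.37  1.76  1.85]
0.515 0.03 135 62 -1 [-0.37  1.11  1.31  0.37  1.76 -1.29]
[-0.23  0.44  1.75 -0.    0.95 -0.19]Traceback (most recent call last):
  File "<stdin>", line 13, in <module>
    return _wrapfunc(a, 'round', decimals=decimals, out=out)
    return _wrapit(obj, method, *args, **kwds)
    result = getattr(arr, method)(*args, **kwds)
TypeError: unsupported operand type(s) for *: 'NoneType' and 'float'
```

```bash
python3 - <<'E'
from h import *
R0=Rt(np.radians(-90),0,1)
g=np.array([.494,-.0065,.09]); arm.goto(g+[0,0,H],R0)
print(ln(g[:2],.024,.1,8),gp(),T())
arm.clamp(25); print(status.current_gripper_width(),gp(),T())
ln(g[:2],.12,.15); print(status.current_gripper_width(),T())
snap("wrist","w16"); snap("side","s16")
R=Rt(np.radians(-90),np.radians(63),1); G=np.array([.465,-.005,.11])
s=arm.solve_ik(G-H*R[:,2],R); print(None if s is None else np.round(s,2))
E
```

```text
False [ 0.49439154 -0.00660396  0.0241308 ] 63.58
0.033346076382172726 [ 0.49402221 -0.00650372  0.02401769] 64.52
0.033306362594156945 65.31
[ 0.28  0.89  1.82 -1.12  1.26  1.14]
```

View pics/w16.png

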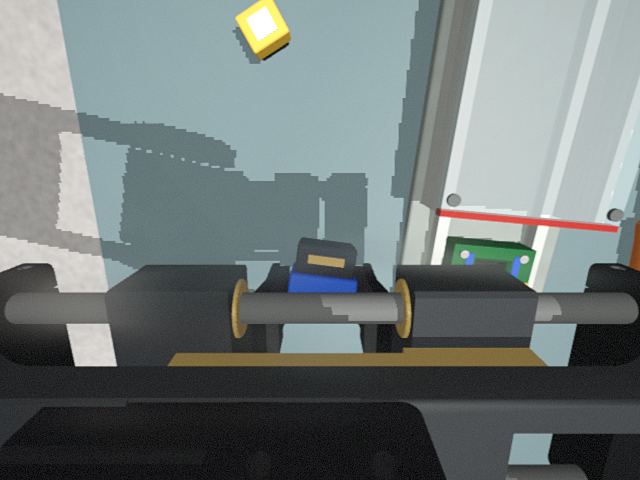

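View pics/s16.png

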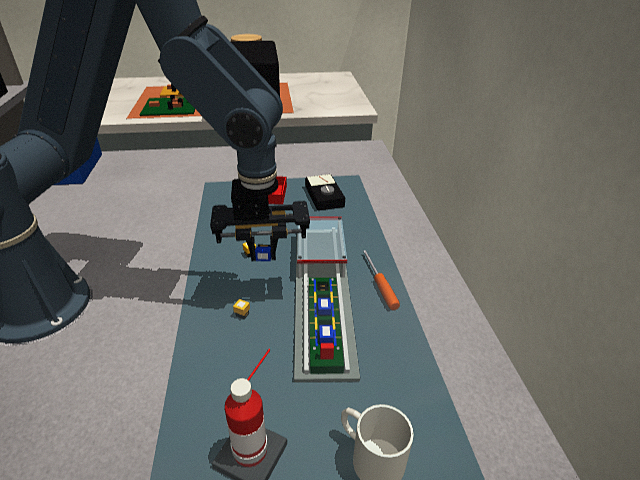

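```bash
python3 - <<'E'
from h import *
R=Rt(np.radians(-90),np.radians(63),1); G=np.array([.465,-.005,.11])
arm.goto(G-H*R[:,2],R); arm.sleep(.1)
print(T(),status.current_gripper_width(),status.current_q().round(2),status.current_contact_force().round(1))
snap("side","s17")
E
```

```text
66.76 0.03302104718739397 [ 0.28  0.89  1.82 -1.12  1.26  1.14] [-1.3  0.6 -0.6]
```

View pics/s17.png

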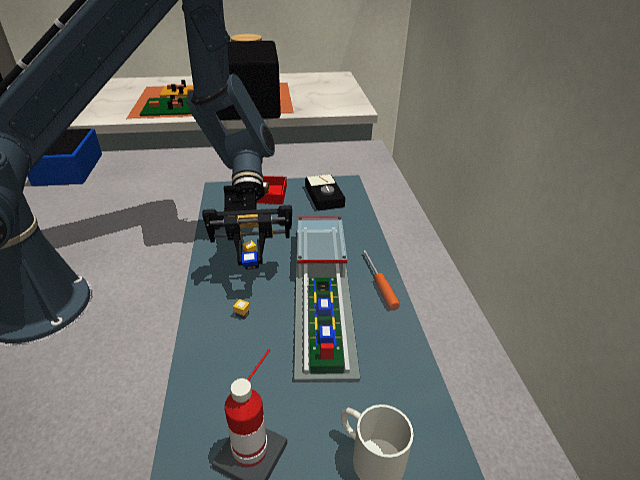

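Relay now held nearly upright (patch facing up at (250,257)). Lower to contact and release.

```bash
python3 - <<'E'
from h import *
R=Rt(np.radians(-90),np.radians(63),1); G=np.array([.465,-.005,.027])
arm.line_to(np.array([.465,-.005,.042])-H*R[:,2],max_speed=.12)
r=arm.line_to(G-H*R[:,2],max_speed=.03,contact_N=4)
g=status.current_position()+H*R[:,2]; print(r,g.round(4),T(),status.current_contact_force().round(1))
snap("side","s18a")
arm.release()
B=g-.09*R[:,2]; B[2]+=.01
arm.line_to(B-H*R[:,2],max_speed=.15); print(T())
hover_mod((.465,-.005),0,"w18"); print(T())
snap("side","s18")
E
```

```text
True [ 0.4653 -0.0051  0.0308] 67.95 [ 1.2 -1.2  3. ]
69.9
71.19
```

View pics/w18.png

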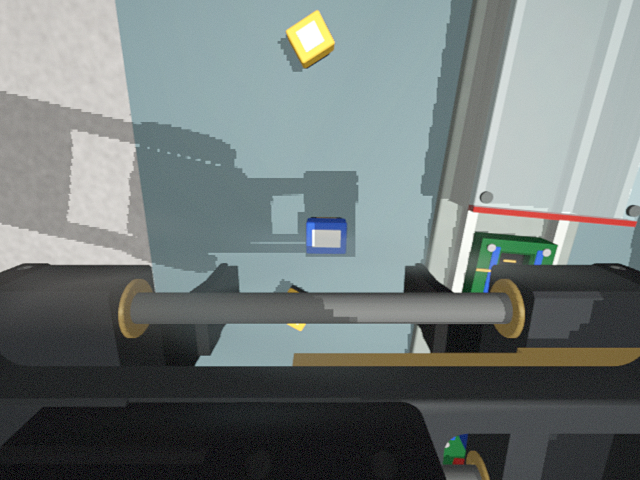

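View pics/s18.png

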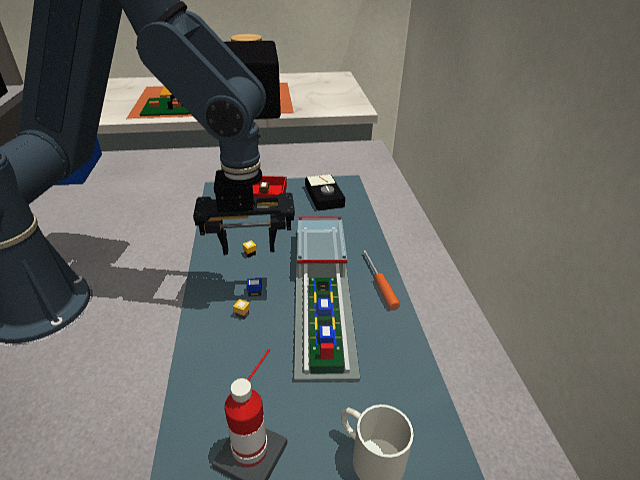

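```bash
python3 - <<'E'
from h import *
c=hover_mod((.4407,-.0704),-31.1,"w19"); print(T(),status.current_q().round(2))
print(patch(c,(.4407,-.0704)))
crop(c,"w19c.png",280,190,80,80,7)
E
```

```text
71.75 [-0.41  0.47  1.97  0.    0.71  0.13]
((434.6432189941406, -72.23870849609375), (3.312419891357422, 1.586560606956482), 58.722389221191406)
```

View pics/w19c.png

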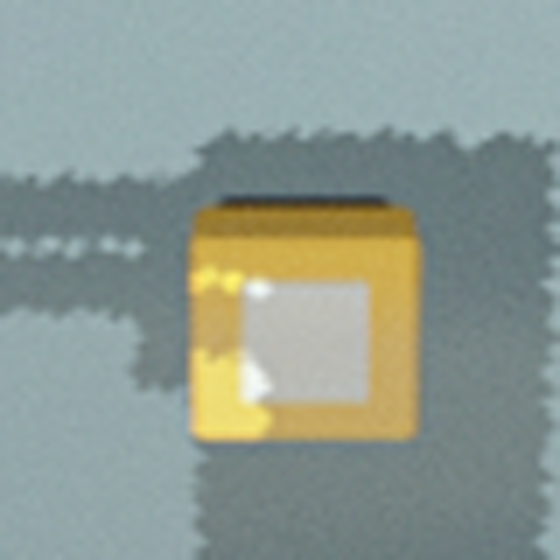

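```bash
python3 - <<'E'
from h import *
c=np.load("pics/w19.npy",allow_pickle=True).item()
xy=unproj(c,(280+306/7-.5,190+342/7-.5),.032)[:2]; print(xy)
pick(xy,np.radians(-31.1))
if status.current_gripper_width()>.02:
    P=J(.0017,-.1217); r,z=insert(P)
    print(status.current_orientation()[:,1].round(3))
    if not r and status.current_gripper_width()>.02: press(P)
E
```

```text
[ 0.44193369 -0.07119284]
down False [ 0.442  -0.0712  0.0352] 72.98
width 0.02626424858509484 0.025986801253453755 [ 0.4417 -0.0711  0.1098] 74.65
w 0.025425913402491212 [-1.000e-04 -1.209e-01]
stage1 False 0.0615 [ 0.0018 -0.1218] [0.  0.1 1. ] 76.4
[ 0.996 -0.094  0.   ]
press 0.058 False 0.0579 [-0.9 -0.2 -1.7]
press 0.056 False 0.0559 [-0.4  0.1 -1.9]
press 0.055 False 0.055 [ 0.7  0.6 -1.8]
press 0.054 False 0.0549 [-1.5 -0.2  3.9]
press 0.053 False 0.0549 [-3.1  1.2  9.2]
press 0.052 False 0.0548 [-3.7  1.5 14.2]
w 0.025769689249514408 [ 0.0017 -0.1216] 77.9
done 79.57
```

```bash
python3 - <<'E'
from h import *
c=hover_mod((.457,.1365),27.2,"w20"); print(T(),status.current_q().round(2))
crop(c,"w20c.png",280,190,80,80,7)
E
```

```text
80.83 [ 0.05  0.5   1.89 -0.    0.75 -0.42]
```

View pics/w20c.png

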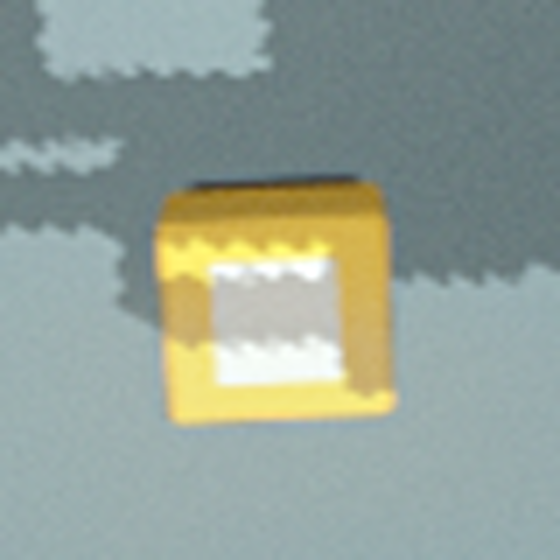

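View pics/w20.png

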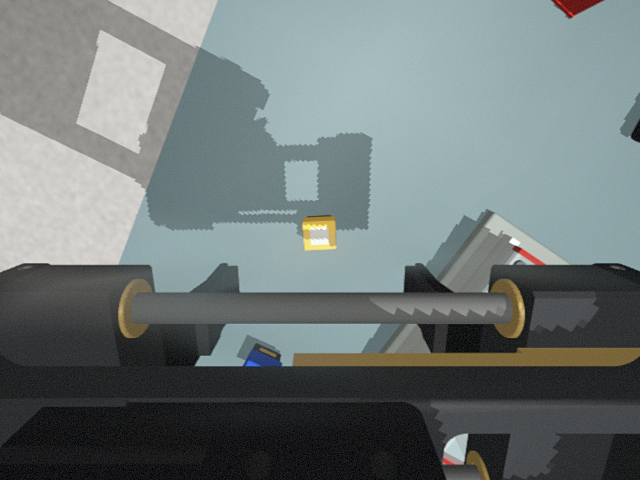

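```bash
python3 - <<'E'
from h import *
c=np.load("pics/w20.npy",allow_pickle=True).item()
xy=unproj(c,(280+277/7-.5,190+320.5/7-.5),.032)[:2]; print(xy)
pick(xy,np.radians(31.2))
if status.current_gripper_width()>.02:
    P=J(.0017,-.0477); r,z=insert(P)
    print(status.current_orientation()[:,1].round(3))
    if not r and status.current_gripper_width()>.02: press(P)
E
```

```text
[0.45700373 0.13704628]
down False [0.4571 0.1371 0.0352] 82.07
width 0.02568040414925883 0.025441268890208528 [0.4568 0.137  0.1098] 83.73
w 0.025611757046212828 [ 0.0007 -0.0459]
stage1 True 0.0661 [ 0.0015 -0.0479] [ 0.8 -0.3 -0.1] 85.45
[ 0.996 -0.093 -0.001]
```

```bash
python3 - <<'E'
from h import *
P=J(.0017,-.0477)
r=ln(P,.0615,.03,10); print(r,gp().round(4),tj(gp()),status.current_contact_force().round(1),status.current_gripper_width())
if not r: press(P)
E
```

```text
False [ 0.6145 -0.0704  0.0609] [ 0.0016 -0.0479] [-0.  -2.3 -1.1] 0.025747310232658676
press 0.058 False 0.0579 [0.6 0.3 0.5]
press 0.056 False 0.0562 [0.1 0.  2.8]
press 0.055 False 0.0552 [-1.3 -0.1  6.1]
press 0.054 False 0.0542 [-1.5 -0.5  6.4]
press 0.053 False 0.054 [-2.8  0.6 10.7]
press 0.052 False 0.0538 [-3.1  0.5 15.4]
w 0.02563165513887105 [ 0.0018 -0.0476] 87.28
done 88.95
```

```bash
python3 - <<'E'
from h import *
c=np.load("pics/w18.npy",allow_pickle=True).item()
xy=unproj(c,(327,238),.032)[:2]; print(xy)
c=hover_mod(xy,88,"w21"); print(T(),status.current_q().round(2))
crop(c,"w21c.png",280,190,80,80,7)
cs=snap("side","s21"); crop(cs,"s21c.png",230,250,140,120,5)
E
```

```text
[ 0.46915902 -0.00498919]
90.39 [-0.25  0.49  1.91 -0.    0.74  1.36]
```

View pics/w21c.png

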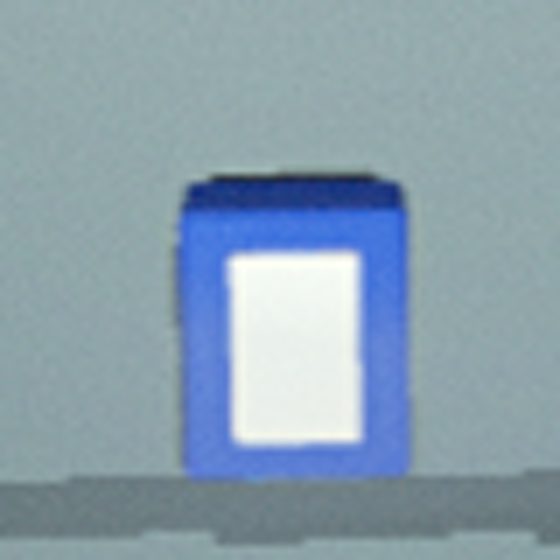

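View pics/s21c.png

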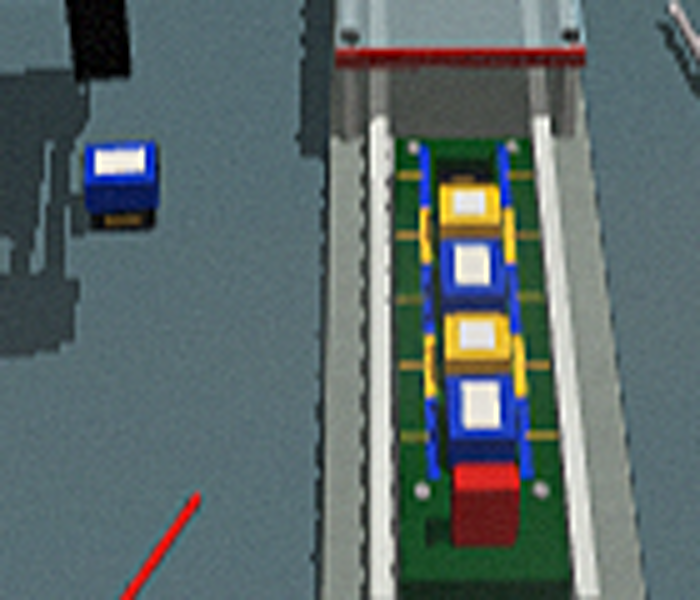

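```bash
python3 - <<'E'
from h import *
import h
c=np.load("pics/w21.npy",allow_pickle=True).item()
xy=unproj(c,(280+295.5/7-.5,190+348.5/7-.5),.032)[:2]; print(xy)
pick(xy,np.radians(89))
if status.current_gripper_width()>.02:
    P=J(.0017,-.0106)
    p=np.array([*P,.034+D+.03+H]); arm.goto(p,Rd(JA-np.pi/2)); print(status.current_gripper_width())
    r,z=insert(P)
    print(status.current_orientation()[:,1].round(3))
    if not r and status.current_gripper_width()>.02: press(P)
E
```

```text
[ 0.46830132 -0.00522901]
down False [ 0.4684 -0.0052  0.0352] 91.67
width 0.02546116495830086 0.025800114429146648 [ 0.468  -0.0052  0.1098] 93.34
0.025670027147184322
w 0.02563415990170228 [ 0.0017 -0.0106]
stage1 False 0.0615 [ 0.0018 -0.0106] [ 0.3  0.6 -1. ] 95.91
[ 0.996 -0.094  0.   ]
press 0.058 False 0.0582 [-0.5 -0.   0.4]
press 0.056 False 0.0562 [ 0.1 -0.2  2.6]
press 0.055 False 0.0552 [ 0.4 -0.9  2.8]
press 0.054 False 0.0549 [-1.  -0.7  7.3]
press 0.053 False 0.0548 [-2.8 -0.1 11.9]
press 0.052 False 0.0548 [-3.5  0.4 18.2]
w 0.02562295847542677 [ 0.0019 -0.0106] 97.41
done 99.08
```

```bash
python3 - <<'E'
from h import *
arm.clamp(10)
for n,y in (("w3",-.0106),("n2",-.0477),("w2",-.0845),("n1",-.1217),("w1",-.1587)):
    P=J(.0017,y); ln(P,.08,.2); arm.sleep(.1); f0=status.current_contact_force()
    r=ln(P,.0675,.04,20); arm.sleep(.1); print(n,r,gp()[2].round(4),(status.current_contact_force()-f0).round(1),T())
    ln(P,.08,.15)
at(J(.0016,-.20),.18,JA-np.pi/2); arm.release(); arm.sleep(.1); c=snap("wrist","w22"); snap("side","s22"); print(T())
crop(c,"w22c.png",240,90,160,180,4)
E
```

```text
w3 True 0.071 [-0.8 -0.6  5.3] 101.37
n2 True 0.0711 [-1.9  1.4  5.1] 102.47
w2 True 0.0711 [-1.  -0.1  6.5] 103.57
n1 True 0.0711 [-0.5 -0.5  5.5] 104.67
w1 True 0.0711 [-2.3 -0.1  6.5] 105.77
108.24
```

View pics/w22.png

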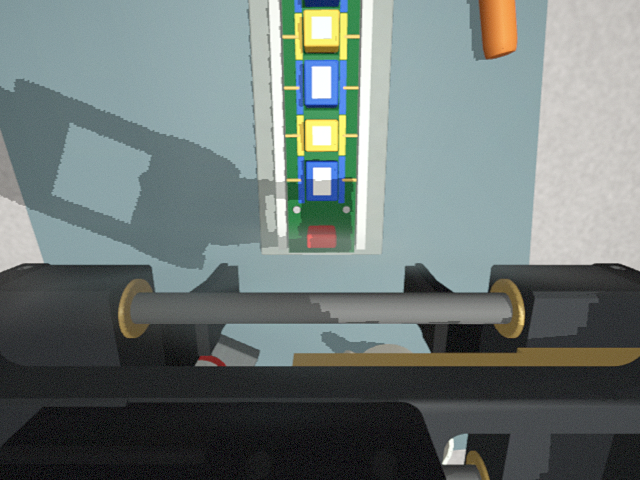

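```bash
python3 - <<'E'
from h import *
P=J(.0017,-.2065)
at(P,.085,JA-np.pi/2); print(ln(P,.062,.08,8))
arm.clamp(40); print(status.current_gripper_width(),tj(gp()),T())
print(ln(J(.0017,-.06),.062,.12,20),tj(gp()),status.current_contact_force().round(1),T())
print(ln(J(.0017,-.02),.062,.08,15),tj(gp()),status.current_contact_force().round(1),T())
print(ln(J(.0017,.020),.062,.04,15),tj(gp()),status.current_contact_force().round(1),status.current_gripper_width(),T())
snap("side","s23")
E
```

```text
False
0.0234720873789079 [ 0.0018 -0.2065] 110.2
False [ 0.0015 -0.0597] [-0.   2.3 -0. ] 111.57
False [ 0.0014 -0.019 ] [-1.8  2.7  1.3] 112.22
True [0.0014 0.0089] [-0.1 -1.3  3.5] 0.02349122583597939 112.94
```

View pics/s23.png

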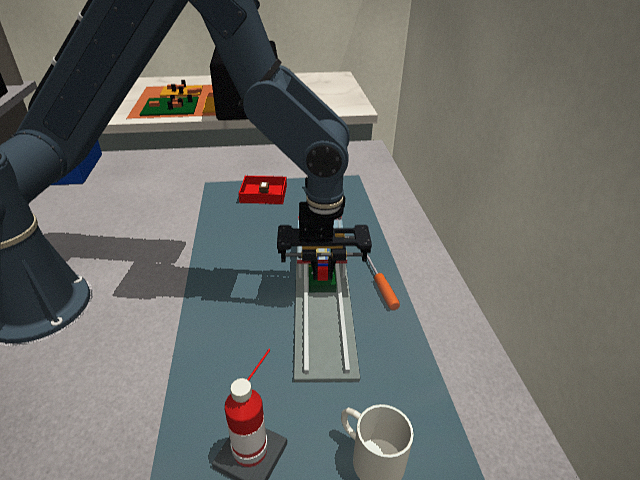

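```bash
python3 - <<'E'
from h import *
for y in (.0095,.0105,.0115,.0125):
    r=ln(J(.0017,y),.062,.02,20); arm.sleep(.1); f=status.current_contact_force(); print(r,tj(gp()),f.round(1))
    if abs(f[1])>10: break
ln(J(.0017,.0092),.062,.02); print(tj(gp()),status.current_contact_force().round(1))
arm.release(); p=gp(); ln(p[:2],.15,.15)
arm.set_joints([0.7,.3,1.3,0,1.5,-.1]) if False else None
at((.45,.20),.25,0.0); print(T())
snap("top","t24"); snap("side","s24")
E
```

```text
False [0.0021 0.0091] [-0.6 -5.1  0.1]
False [0.0022 0.0093] [-1.8 -7.8  0.6]
False [0.0022 0.0096] [ -1.9 -10.3   0.3]
[0.0021 0.009 ] [ 0.  -4.8 -1. ]
117.42
```

View pics/t24.png

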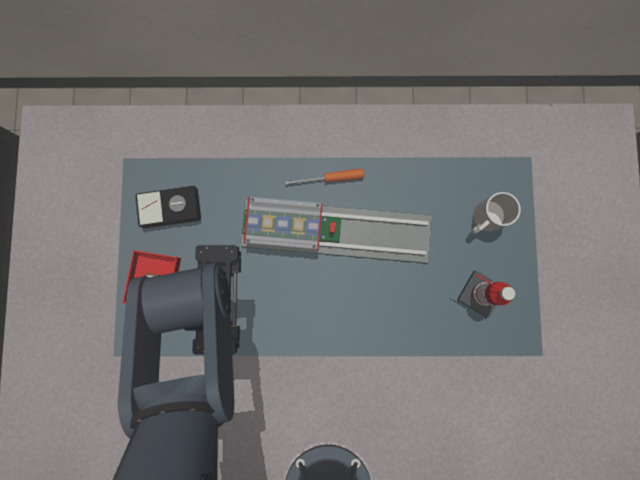

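View pics/s24.png

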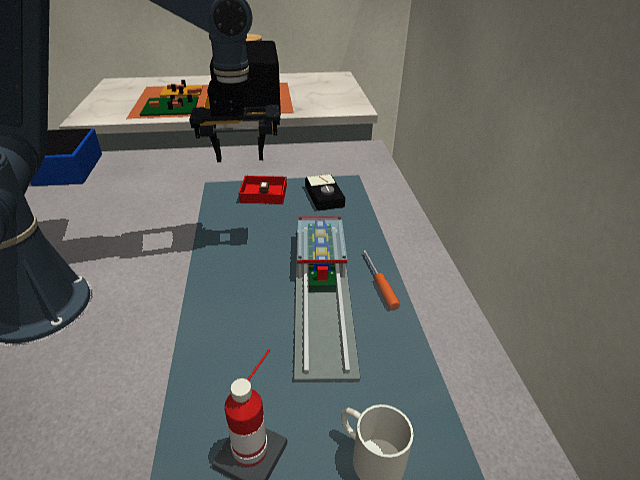

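```bash
python3 - <<'E'
from h import *
a=np.load("top0.npy",allow_pickle=True).item()["image"]; b=np.load("pics/t24.npy",allow_pickle=True).item()["image"]
for i in (a,b):
    h=cv2.cvtColor(i,cv2.COLOR_RGB2HSV)[215:245,326:342]; m=((h[:,:,0]<8)|(h[:,:,0]>172))&(h[:,:,1]>150); print(np.argwhere(m).mean(0))
arm.hand_in()
E
```

```text
[12.15384615  6.20512821]
[12.05263158  6.26315789]
the job is handed in; nothing more can be done
```

The job is done in the order you asked and handed in at about 117 s; no verdict came back.

**What I did**
- I pulled the sled fully out. Only one worn-out module was there, a relay in wide2, and it is now in the scrap tray.
- I pressed the cleaner cap fully down to its stop and let it spring back.
- I plugged the three blue relays into wide1–3 and the two yellow filters into narrow1–2, then slid the sled back to its end stop.

**What went wrong on the way**
- **Cap:** my first press stopped about 1–2 mm short, so I pressed a second time, and that one bottomed out.
- **Knocked relay:** one relay was knocked a few centimetres aside. I found it again with the wrist camera and refitted it.
- **Dropped relay:** the grip slackened while carrying the third relay, which fell and lay on its side. I set it upright and refitted it. Before I noticed, the closed fingers went through the insertion motion at wide3 empty, with no contact force.
- **Snags:** two insertions briefly touched at the socket mouth, then went in.

**Last checks**
- Touching each module top with the fingertips gave the same height for all five, within 0.1 mm. That is about 0.5 mm above the nominal flush height, but an unpressed module would stand 6 mm higher.
- The sled travelled 0.215 m to a firm stop, and its tab is back within about 0.1 pixel of its starting place in the top picture.
- The old relay is in the tray, and the meter, mug and screwdriver look unmoved in the pictures.
- No check failed at the end. I did not take a close-up of the cap after the final press.

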